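# Refill the closet freshener with cedar

### The job

Slide the freshener's fan to off, then move every spent cedar bar from its tray into the discard carton. After that, pick up the toppled shaker and shake all its fresh cedar blocks evenly over the tray: a single layer, none on top of another or off the tray, and some in each of the four quarters. Finish with the empty shaker standing upright on the shelf, mouth up, and the fan slid back up to the middle bar of its scale, and leave everything else on the shelf where it is.

Things in the scene. Friction and masses are not known exactly. Their poses are not given: they have to be found in the camera images.
- freshener: white fan freshener, fixed: an open tray on top (inside 200 mm in x, 250 mm in y; floor 35 mm, rim 47 mm above the shelf, walls 6 mm) and on its near (-x) side a ledge 66 mm deep, 28 mm high that carries the fan slider. Origin under the tray's middle, at shelf height; x points away from the ledge, y along it. A metal cross inlaid in the tray floor shows the four quarters
- tray_mid (a point): the middle of the tray floor (35 mm above the shelf), axes as the freshener's; the four quarters are the signs of x and y in this frame
- fan_slider (a joint): the fan slider on the ledge, in m: 0 is off, at the -y end of its track (the robot's right); 0.12 is full speed, at the +y end; 0.06 is the middle bar of a scale of five bars, 30 mm apart, that grow from off to full. 1.5 N of friction, stays where it is left, hard stops at both ends
- fan_slider_top (a point): middle of the top of the slider's grip, a black upright block 28 mm in x, 20 mm in y, 40 mm tall; its top is 82 mm, the track under it 42 mm above the shelf. It moves along the freshener's y; the 47 mm high tray wall stands 13 mm behind it. Axes as the freshener's
- shaker: clear open-mouthed canister, 150 long (x, foot to mouth), 66 wide (y), 48 mm deep (z), walls 4, walnut foot 12 mm thick, steel band at the mouth, 0.2 kg; the fresh blocks lie loose inside. It starts toppled, lying on a broad side. Origin: middle of the broad face it lies on at the start (its axis is at z = +24 mm, the mouth's centre at x = +75, z = +24). Standing, its x points up
- shaker_foot (a point): centre of the outer face of the shaker's foot (66 x 48 mm), on which it stands
- cedar1: a fresh cedar block, a 26 mm cube of about 12 g; origin at its centre. Five to seven are present, all in the shaker at the start; they slide on the acrylic at a slope of roughly 26 to 36 degrees
- cedar2: a fresh cedar block, a 26 mm cube of about 12 g; origin at its centre. Five to seven are present, all in the shaker at the start; they slide on the acrylic at a slope of roughly 26 to 36 degrees
- cedar3: a fresh cedar block, a 26 mm cube of about 12 g; origin at its centre. Five to seven are present, all in the shaker at the start; they slide on the acrylic at a slope of roughly 26 to 36 degrees
- cedar4: a fresh cedar block, a 26 mm cube of about 12 g; origin at its centre. Five to seven are present, all in the shaker at the start; they slide on the acrylic at a slope of roughly 26 to 36 degrees
- cedar5: a fresh cedar block, a 26 mm cube of about 12 g; origin at its centre. Five to seven are present, all in the shaker at the start; they slide on the acrylic at a slope of roughly 26 to 36 degrees
- cedar6: a fresh cedar block, a 26 mm cube of about 12 g; origin at its centre. Five to seven are present, all in the shaker at the start; they slide on the acrylic at a slope of roughly 26 to 36 degrees
- cedar7: a fresh cedar block, a 26 mm cube of about 12 g; origin at its centre. Five to seven are present, all in the shaker at the start; they slide on the acrylic at a slope of roughly 26 to 36 degrees
- bar1: a spent cedar bar, 95 mm (x) by 28 mm (y) by 26 mm (z), 40 g, lying in the tray at the start; origin at the middle of its underside. Two or three are present
- bar2: a spent cedar bar, 95 mm (x) by 28 mm (y) by 26 mm (z), 40 g, lying in the tray at the start; origin at the middle of its underside. Two or three are present
- bar3: a spent cedar bar, 95 mm (x) by 28 mm (y) by 26 mm (z), 40 g, lying in the tray at the start; origin at the middle of its underside. Two or three are present
- carton: the discard carton, an open cardboard box 160 mm (x) by 200 mm (y), 75 mm high, walls 4 mm, fixed; origin under its middle
- jewelry_cube: glass jewelry cube with brass edges, 80 mm, at the back; loose, leave alone
- spring_clamp: blue plastic spring clamp, about 140 mm long, 26 mm high, lying loose behind the left place; leave alone
- cufflinks: steel cufflink pair on a small walnut stand 75 x 100 x 32 mm, loose, behind the right place; leave alone
Things that resemble listed ones, but are neither listed nor needed, are in the scene too. Of the things that look like the shaker, the smallest one is meant.

How it is judged:
By the outcome, as a careful person would: the job done as asked, in the order asked, and still so for the second after the job is handed in, with the robot touching nothing.
Of cedar1, cedar2, cedar3, cedar4, cedar5, cedar6, cedar7 only 5 to 7 are there at a start; the rules pass over those that are not, and their reading is None.
Of bar1, bar2, bar3 only 2 to 3 are there at a start; the rules pass over those that are not, and their reading is None.
At some moment in a run one of bar1, bar2, bar3 may be knocked a few centimetres aside while the robot is not near it.
It also fails if it takes over 210 s, if anything falls off the work surface, if the arm or the gripper's body presses on something with over 40 N, if the wrist force passes 120 N, or if a joint passes its speed limit or range.

### The arm

A 7-joint arm with a two-finger parallel gripper is mounted at the origin on the work surface. World frame = base frame: x ahead of the robot, y to its left, z up, the work surface at z = 0. Lengths are in m, angles in rad, forces in N, time in s.
With the tool pointing down it reaches from about 0.4 to 0.85 m from the base axis. Payload 10.4 kg.
Tool frame: the origin (TCP) lies midway between the tips of the shut fingers; the grasp point (between the pads) lies r.grip_point_offset behind it (r.grip_point_offset is the distance from the TCP to the grasp point, in m); z points along the fingers, y is the line along which they close (so a half turn about z gives the same grasp; the last joint's range is limited). The gripper opens to 87 mm and grips with 3 to 60 N. Pads are 19 mm wide; open, the fingers measure 117 mm over their backs; the gripper's body (75 mm by 190 mm) begins 51 mm behind the grasp point.
Start: joints at [1.118, 0.332, -0.065, 1.46, 0.022, 1.35, -0.088], TCP at [0.26, -0.568, 0.223] pointing down, gripper open.
Joint ranges: [-2.6, 2.6], [-0.5, 2.12], [-1.47, 1.34], [0.16, 2.42], [-1.27, 4.41], [0.06, 2.06], [-2.6, 2.6]. Speed limits (rad/s): [2.22, 2.22, 2.79, 2.79, 3.14, 3.14, 3.14].

### API

Orientations are given as a unit quaternion [x, y, z, w].
In Python, from bench import r gives the robot as it stands.
- The arm moves only by the tool play_rows, never from a script. Its arguments are lists of equal length, an entry for each row: "claw": the closure, from 0 (fully open) to 1 (shut); "delta_pos": the shift along the tool's x, y, z scaled (see below), a list of three; "delta_rot": the turn, a rotation vector about the tool's x, y, z scaled (see below), a list of three. A call has 1 to 8 rows; each row shifts and turns the commanded pose from where the row before left it, along the tool's axes as they then stand; what a row does not reach is not made up. The controller multiplies each number of a shift by 200 mm and each number of a turn by pi rad. A row lasts 1/10 s, in which the tool goes at most 50 mm and 8.59 degrees, less where a joint would pass 70% of its speed; a pose out of reach is approached as far as the arm can. A call with a number of a shift or a turn outside -1 to 1 is refused whole. A call with a gripper value outside its range is refused whole. The fingers move at their own pace and stop on an object; "squeeze" is the grip in N (left out, the last holds). Time passes only in rows, so rows that do not move let the fingers close. It gives the time, the measured TCP pose, the force, the opening and the grip force at its end, in the units of the state.
- r.read_state(): the state, without advancing time (a new reading comes with each control period).
- r.camera(name): name is "scene" or "top" or "wrist"; returns a dict with "pixels" (384x512x3 uint8, red, green, blue), "camera_matrix" (3x3 intrinsics, pixels), "cam_to_world" (4x4, takes a point from camera to world coordinates); the wrist camera has in their place "hand_eye" (4x4, takes a point from camera to tool coordinates, whose origin is the TCP and whose axes are the flange's). Camera axes: x right, y up, looking along -z (the intrinsics and any distortion apply to the point x, -y, -z); pixel columns grow to the right and rows downward; lengths in m; the calibration is good to about 2 mm. The wrist camera is an equidistant fisheye: a pixel r from the principal point sees the ray r / f radians off the axis. A picture is of the moment at which its call begins: read the wrist's pose just before it. There is no depth.
- r.close_job(): hands the job in; it is judged then, once.
The state is a dict: "time": time; "joint_positions": joint angles; "joint_vel": joint speeds; "joint_torque": joint torques, N m; "ee_pos": TCP position; "eef_rot": TCP orientation; "ft_force": force on the tool from outside, world axes, zero at the start; "torque": the same for the moment, N m; "width": finger opening in m; "grip_force": force on a finger pad.
Only numpy, scipy, OpenCV 4.12 (cv2) and the standard library are available. Lean on these libraries where they do the work, as an engineer would, in place of code of your own. Each camera call takes 0.05 s, during which the arm holds its last target. There are 200 camera calls.

## Working session

There is one attempt and no reset: what is moved stays moved. The work goes in short steps, Python scripts to look and compute and a tool call to move; the robot and the scene stay as the last step left them, time stands still between calls to the robot, and variables do not carry over. Pictures are saved under pics/ and viewed, at most 14 in all, crops included, and the job is handed in when it is done.

Besides the shell and the picture viewer there is one more tool, called after "Call:" by a JSON object that holds its "op" and its "data", one argument or row to a line. play_rows: Moves the arm, as the interface text tells. Shifts and turns lie within -1 to 1; 1 stands for 200 mm of shift or pi rad of turn. Its arguments: {"type":"object","properties":{"claw":{"type":"array"},"delta_pos":{"type":"array"},"delta_rot":{"type":"array"},"squeeze":{"type":"number"}},"required":["claw","delta_pos","delta_rot"]}

```bash
ls; mkdir -p pics
cat > h.py <<'E'
import numpy as np, cv2
from bench import r
from scipy.spatial.transform import Rotation as R
def snap(n,f):
    c=r.camera(n); cv2.imwrite('pics/'+f,cv2.cvtColor(c['pixels'],cv2.COLOR_RGB2BGR)); return c
def px(c,u,v,z):
    K=np.array(c['camera_matrix']);T=np.array(c['cam_to_world'])
    d=T[:3,:3]@np.array([(u-K[0,2])/K[0,0],-(v-K[1,2])/K[1,1],-1]);o=T[:3,3]
    return o+d*(z-o[2])/d[2]
def st():
    s=r.read_state();print(round(s['time'],2),np.round(s['ee_pos'],4),np.round(s['eef_rot'],4),np.round(s['ft_force'],1),round(s['width'],4),np.round(s['grip_force'],1),np.round(s['joint_positions'],2));return s
E
python3 - <<'E'
from h import *
s=st();print(r.grip_point_offset, R.from_quat(s['eef_rot']).as_matrix().round(3))
import pickle
d={}
for n in('scene','top'):
    c=snap(n,n+'0.png');d[n]={k:np.array(v) for k,v in c.items() if k!='pixels'};print(d[n])
pickle.dump(d,open('cal.pkl','wb'))
a=cv2.imread('pics/top0.png');cv2.imwrite('pics/top0b.png',cv2.resize(a,(800,600),interpolation=cv2.INTER_CUBIC))
E
```

```text
pics
0.0 [ 0.2603 -0.5678  0.2218] [ 9.770e-01  2.133e-01 -2.000e-04 -7.000e-04] [0.7 0.1 0.2] 0.0872 0.0 [ 1.12  0.33 -0.06  1.46  0.02  1.35 -0.09]
0.0187 [[ 0.909  0.417 -0.001]
 [ 0.417 -0.909  0.001]
 [-0.    -0.001 -1.   ]]
{'camera_matrix': array([[471.31429154,   0.        , 265.46385197],
       [  0.        , 471.31429154, 193.98188995],
       [  0.        ,   0.        ,   1.        ]]), 'cam_to_world': array([[-0.1217589 , -0.6939291 ,  0.70967399,  1.522885  ],
       [ 0.99251574, -0.0783917 ,  0.09363362,  0.06486477],
       [-0.00934255,  0.71576333,  0.69828044,  1.05160165],
       [ 0.        ,  0.        ,  0.        ,  1.        ]])}
{'camera_matrix': array([[386.99962309,   0.        , 250.11722888],
       [  0.        , 386.99962309, 198.47463577],
       [  0.        ,   0.        ,   1.        ]]), 'cam_to_world': array([[-0.0185599 ,  0.98113333, -0.1924394 ,  0.31388178],
       [-0.99981597, -0.01727843,  0.00833529, -0.09127508],
       [ 0.00485298,  0.19255869,  0.98127346,  1.28482063],
       [ 0.        ,  0.        ,  0.        ,  1.        ]])}
```

View pics/top0b.png

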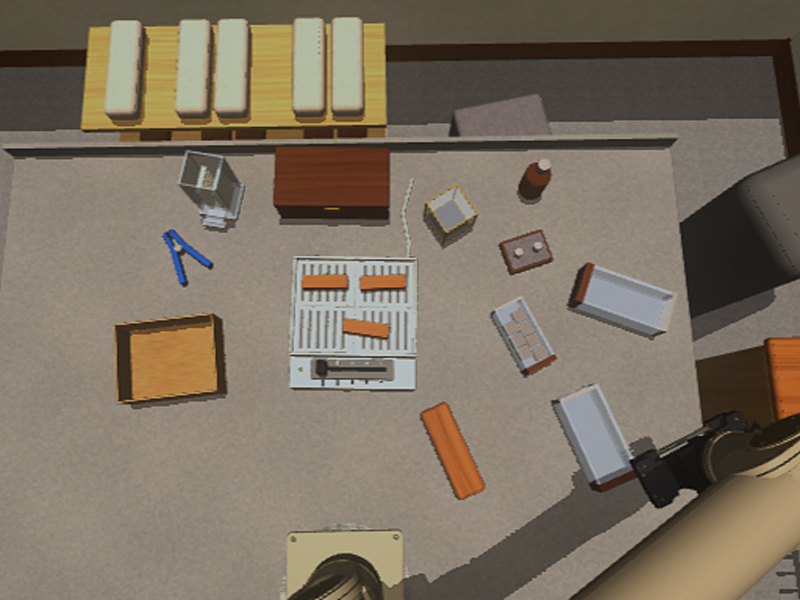

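View pics/scene0.png

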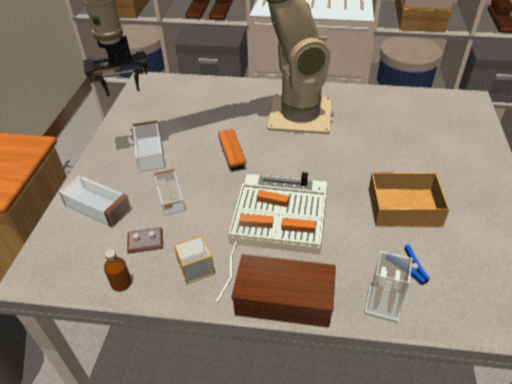

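The top view (800x600) shows the tray centred around (354,306) with three bars at (325,282), (383,283) and (366,328). The slider grip is at (321,368), the left (+y) end, so the fan is at full. The carton is at (170,358). The small shaker is at (523,336), mouth to the upper left and foot at (540,368). I'll enlarge for accuracy.

Run:
```python
import cv2
a=cv2.imread('pics/top0.png')
# orig px region u 180..360, v 155..255 
b=cv2.resize(a[155:290,180:360],(800,600),interpolation=cv2.INTER_CUBIC);cv2.imwrite('pics/c1.png',b)
```

```text
(no output)
```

View pics/c1.png

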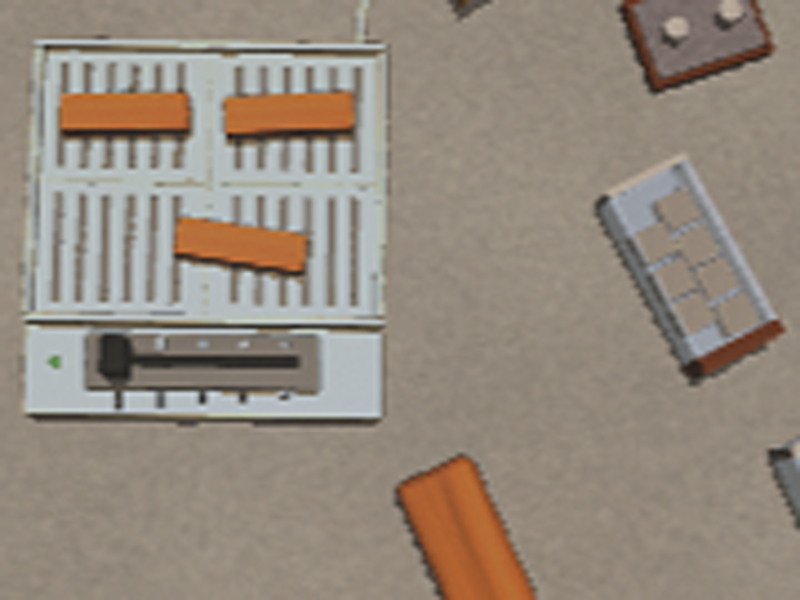

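The crop shows tray rim corners at (35,42), (387,45), (383,322), (25,320), and the grip top at about (114,352). The bars are at (125,112), (290,112) and (241,245). The shaker has its mouth edge at (602,198)-(685,155), its foot at (693,375)-(783,325), and seven blocks inside.

Run:
```python
from h import *
import pickle
c=pickle.load(open('cal.pkl','rb'))['top']
f=lambda x,y,z:px(c,180+x/4.444,155+y/4.444,z).round(4)
for n,x,y,z in [('rim',35,42,.047),('rim',387,45,.047),('rim',383,322,.047),('rim',25,320,.047),('ledge',25,414,.028),('ledge',383,416,.028),('cross',208,184,.035),
 ('grip',114,352,.082),
 ('b1',60,94,.061),('b1',187,94,.061),('b1',188,130,.061),('b1',60,130,.061),
 ('b2',226,98,.061),('b2',352,92,.061),('b2',354,127,.061),('b2',228,135,.061),
 ('b3',178,218,.061),('b3',306,236,.061),('b3',302,270,.061),('b3',176,255,.061),
 ('mouthL',602,198,.048),('mouthR',685,155,.048),('footR',783,320,.048),('footL',693,362,.048),
 ('b',680,210,.03),('b',735,312,.03)]: print(n,f(x,y,z))
for p in [(116,324),(217,314),(224,398),(119,403)]: print('carton',px(c,p[0]/1.5625,p[1]/1.5625,.075).round(4))
```

```text
rim [0.6752 0.1023 0.047 ]
rim [ 0.6683 -0.1601  0.047 ]
rim [ 0.4608 -0.1516  0.047 ]
rim [0.4669 0.107  0.047 ]
ledge [0.4007 0.1091 0.028 ]
ledge [ 0.3945 -0.1507  0.028 ]
cross [ 0.5673 -0.0252  0.035 ]
grip [0.439  0.0388 0.082 ]
b1 [0.6312 0.0813 0.061 ]
b1 [ 0.6296 -0.0117  0.061 ]
b1 [ 0.6025 -0.0123  0.061 ]
b1 [0.6041 0.0811 0.061 ]
b2 [ 0.6261 -0.0403  0.061 ]
b2 [ 0.629  -0.1327  0.061 ]
b2 [ 0.6026 -0.1336  0.061 ]
b2 [ 0.5982 -0.0415  0.061 ]
b3 [ 0.5373 -0.0048  0.061 ]
b3 [ 0.5225 -0.097   0.061 ]
b3 [ 0.4978 -0.0937  0.061 ]
b3 [ 0.5103 -0.0032  0.061 ]
mouthL [ 0.5491 -0.3146  0.048 ]
mouthR [ 0.5803 -0.3774  0.048 ]
footR [ 0.457 -0.441  0.048]
footL [ 0.4278 -0.374   0.048 ]
b [ 0.5424 -0.3753  0.03  ]
b [ 0.4656 -0.4112  0.03  ]
carton [0.5323 0.4555 0.075 ]
carton [0.5493 0.252  0.075 ]
carton [0.3797 0.2319 0.075 ]
carton [0.3737 0.4387 0.075 ]
```

Call:
{"op": "play_rows", "data": {
  "claw": [0,0,0,0,0,0,0,0],
  "delta_pos": [
    [0,0,0],
    [0,0,0],
    [0,0,0],
    [0,0,0],
    [0.05,-0.19,0],
    [0.05,-0.19,0],
    [0.05,-0.19,0],
    [0.05,-0.19,0]
  ],
  "delta_rot": [
    [0,0,0.03625],
    [0,0,0.03625],
    [0,0,0.03625],
    [0,0,0.03625],
    [0,0,0],
    [0,0,0],
    [0,0,0],
    [0,0,0]
  ]
}}

```text
time: 0.9
ee_pos: [0.3045, -0.4155, 0.2222]
eef_rot: [1.0, -0.013, -0.0, -0.0]
ft_force: [-0.1, -0.1, -0.1]
width: 0.0867
grip_force: 0.0
```

```bash
cat >> h.py <<'E'
def log():
    s=st(); import json
    open('log.jsonl','a').write(json.dumps([list(map(float,s['joint_positions'])),list(map(float,s['ee_pos'])),list(map(float,s['eef_rot']))])+'\n'); return s
E
python3 -c "from h import *;log()"
```

```text
0.9 [ 0.3045 -0.4155  0.2222] [ 9.999e-01 -1.290e-02 -2.000e-04 -2.000e-04] [-0.1 -0.1 -0.1] 0.0867 0.0 [ 0.94  0.1  -0.1   1.74  0.01  1.3  -0.75]
```

Call:
{"op": "play_rows", "data": {
  "claw": [0,0,0,0,0,0,0,0],
  "delta_pos": [
    [0.05,-0.19,0],
    [0.05,-0.19,0],
    [0.05,-0.19,0],
    [0.05,-0.19,0],
    [0.05,-0.19,0],
    [0.05,-0.19,0],
    [0.05,-0.19,0],
    [0.05,-0.19,0]
  ],
  "delta_rot": [
    [0,0,0],
    [0,0,0],
    [0,0,0],
    [0,0,0],
    [0,0,0],
    [0,0,0],
    [0,0,0],
    [0,0,0]
  ]
}}

```text
time: 1.7
ee_pos: [0.3921, -0.1138, 0.2224]
eef_rot: [1.0, -0.013, -0.0, 0.0]
ft_force: [0.1, -0.1, -0.4]
width: 0.0867
grip_force: 0.0
```

Call:
{"op": "play_rows", "data": {
  "claw": [0,0,0,0,0],
  "delta_pos": [
    [0.05,-0.19,0],
    [0.05,-0.19,0],
    [0.05,-0.19,0],
    [0,0,0],
    [0,0,0]
  ],
  "delta_rot": [
    [0,0,0],
    [0,0,0],
    [0,0,0],
    [0,0,0],
    [0,0,0]
  ]
}}

```text
time: 2.2
ee_pos: [0.4249, -0.0019, 0.2223]
eef_rot: [1.0, -0.012, -0.0, 0.0]
ft_force: [0.3, -1.4, -0.9]
width: 0.0873
grip_force: 0.0
```

```bash
python3 -c "from h import *;log()"
```

```text
2.2 [ 0.4249 -0.0019  0.2223] [ 9.999e-01 -1.190e-02 -3.000e-04  1.000e-04] [ 0.3 -1.4 -0.9] 0.0873 0.0 [ 0.54 -0.1  -0.6   1.92 -0.06  1.3  -1.63]
```

Call:
{"op": "play_rows", "data": {
  "claw": [0,0,0,0,0,0,0,0],
  "delta_pos": [
    [0.03,-0.1,0],
    [0.03,-0.1,0],
    [0,0,0],
    [0,0,0.2],
    [0,0,0.2],
    [0,0,0.2],
    [0,0,0.2],
    [0,0,0.05]
  ],
  "delta_rot": [
    [0,0,0],
    [0,0,0],
    [0,0,0],
    [0,0,0],
    [0,0,0],
    [0,0,0],
    [0,0,0],
    [0,0,0]
  ]
}}

```text
time: 3.0
ee_pos: [0.4351, 0.0356, 0.049]
eef_rot: [1.0, -0.014, -0.003, 0.0]
ft_force: [-0.6, -0.7, 0.1]
width: 0.0869
grip_force: 0.0
```

Call:
{"op": "play_rows", "data": {
  "claw": [0.9,0.9,0.9,0.9,0.9,0.9,0.9,0.9],
  "delta_pos": [
    [0,0,0],
    [0,0,0],
    [0,0,0],
    [0,0,0],
    [0,0,0],
    [0,0,0],
    [0,0,0],
    [0,0,0]
  ],
  "delta_rot": [
    [0,0,0],
    [0,0,0],
    [0,0,0],
    [0,0,0],
    [0,0,0],
    [0,0,0],
    [0,0,0],
    [0,0,0]
  ],
  "squeeze": 10
}}

```text
time: 3.8
ee_pos: [0.4381, 0.0375, 0.0526]
eef_rot: [1.0, -0.013, 0.0, 0.0]
ft_force: [1.2, 0.2, -0.1]
width: 0.0312
grip_force: 0.0
```

```bash
python3 -c "from h import *;log()"
```

```text
3.8 [0.4381 0.0375 0.0526] [ 9.999e-01 -1.280e-02  0.000e+00  1.000e-04] [ 1.2  0.2 -0.1] 0.0312 0.0 [ 0.45  0.17 -0.68  2.09  0.13  0.93 -1.89]
```

Call:
{"op": "play_rows", "data": {
  "claw": [0.9,0.9,0.9,0.9,0.9,0.9,0.9,0.9],
  "delta_pos": [
    [0,0,0],
    [0,0,0],
    [0,0,0],
    [0,0,0],
    [0,0.1,0],
    [0,0.1,0],
    [0,0.1,0],
    [0,0.1,0]
  ],
  "delta_rot": [
    [0,0,0],
    [0,0,0],
    [0,0,0],
    [0,0,0],
    [0,0,0],
    [0,0,0],
    [0,0,0],
    [0,0,0]
  ]
}}

```text
time: 4.6
ee_pos: [0.4353, -0.0431, 0.0525]
eef_rot: [1.0, -0.013, -0.001, -0.0]
ft_force: [-3.9, 2.5, 4.0]
width: 0.0202
grip_force: 10.0
```

Call:
{"op": "play_rows", "data": {
  "claw": [0.9,0.9,0.9,0.9,0.9],
  "delta_pos": [
    [0,0.1,0],
    [0,0.07,0],
    [0,0.03,0],
    [0,0.01,0],
    [0,0,0]
  ],
  "delta_rot": [
    [0,0,0],
    [0,0,0],
    [0,0,0],
    [0,0,0],
    [0,0,0]
  ]
}}

```text
time: 5.1
ee_pos: [0.4341, -0.0805, 0.0524]
eef_rot: [1.0, -0.012, -0.001, -0.002]
ft_force: [-6.7, 19.9, 10.9]
width: 0.0221
grip_force: 10.0
```

```bash
python3 -c "from h import *;log()"
```

```text
5.1 [ 0.4341 -0.0805  0.0524] [ 0.9999 -0.0117 -0.0013 -0.0024] [-6.7 19.9 10.9] 0.0221 10.0 [ 0.63  0.16 -0.58  2.08  0.1   0.93 -1.59]
```

Call:
{"op": "play_rows", "data": {
  "claw": [0.4,0.4,0.4,0.4,0.4,0.4,0.4,0.4],
  "delta_pos": [
    [0,-0.005,0],
    [0,0,0],
    [0,0,0],
    [0,0,-0.1],
    [0,0,-0.2],
    [0,0,-0.2],
    [0,0,-0.1],
    [0,0,0]
  ],
  "delta_rot": [
    [0,0,0],
    [0,0,0],
    [0,0,0],
    [0,0,0],
    [0,0,0],
    [0,0,0],
    [0,0,0],
    [0,0,-0.042]
  ]
}}

```text
time: 5.9
ee_pos: [0.4368, -0.0844, 0.1758]
eef_rot: [0.999, 0.053, 0.003, 0.001]
ft_force: [0.1, -0.8, 0.4]
width: 0.0522
grip_force: 0.0
```

Call:
{"op": "play_rows", "data": {
  "claw": [0.4,0.4,0.4,0.4,0.4,0.4,0.4,0.4],
  "delta_pos": [
    [0,0,0],
    [0,0,0],
    [0,0,0],
    [0,0,0],
    [0,0,0],
    [0,0,0],
    [0,0,0],
    [0,0,0]
  ],
  "delta_rot": [
    [0,0,-0.042],
    [0,0,-0.042],
    [0,0,-0.042],
    [0,0,-0.042],
    [0,0,-0.042],
    [0,0,-0.042],
    [0,0,-0.042],
    [0,0,-0.042]
  ]
}}

```text
time: 6.7
ee_pos: [0.435, -0.084, 0.1726]
eef_rot: [0.835, 0.551, -0.0, 0.0]
ft_force: [0.6, -0.3, -0.9]
width: 0.0526
grip_force: 0.0
```

Call:
{"op": "play_rows", "data": {
  "claw": [0.4,0.4,0.4],
  "delta_pos": [
    [0,0,0],
    [0,0,0],
    [0,0,0]
  ],
  "delta_rot": [
    [0,0,-0.042],
    [0,0,-0.041],
    [0,0,0]
  ]
}}

```text
time: 7.0
ee_pos: [0.4349, -0.084, 0.1726]
eef_rot: [0.757, 0.653, -0.0, 0.0]
ft_force: [-0.3, 0.2, 0.1]
width: 0.0521
grip_force: 0.0
```

```bash
cat >> h.py <<'E'
def to(x,y,z,yaw=None):
    s=r.read_state();M=R.from_quat(s['eef_rot'])
    print('delta units',(M.inv().apply(np.array([x,y,z])-s['ee_pos'])/.2).round(3),'yaw',np.degrees(np.arctan2(*M.as_matrix()[[1,0],0])).round(2))
    if yaw is not None:
        rv=(M.inv()*R.from_euler('z',yaw,degrees=True)*R.from_euler('x',180,degrees=True)).as_rotvec()/np.pi; print('rot units',rv.round(4))
E
python3 - <<'E'
from h import *
log();to(.517,-.0497,.15,81.5)
c=snap('scene','s1.png')
a=cv2.imread('pics/s1.png');cv2.imwrite('pics/s1c.png',cv2.resize(a[120:280,200:413],(800,600),interpolation=cv2.INTER_CUBIC))
E
```

```text
7.0 [ 0.4349 -0.084   0.1726] [ 7.570e-01  6.534e-01 -1.000e-04  2.000e-04] [-0.3  0.2  0.1] 0.0521 0.0 [ 0.67 -0.01 -0.57  1.96 -0.    1.19 -0.05]
delta units [0.23  0.381 0.113] yaw 81.59
rot units [0.0001 0.0001 0.0005]
```

View pics/s1c.png

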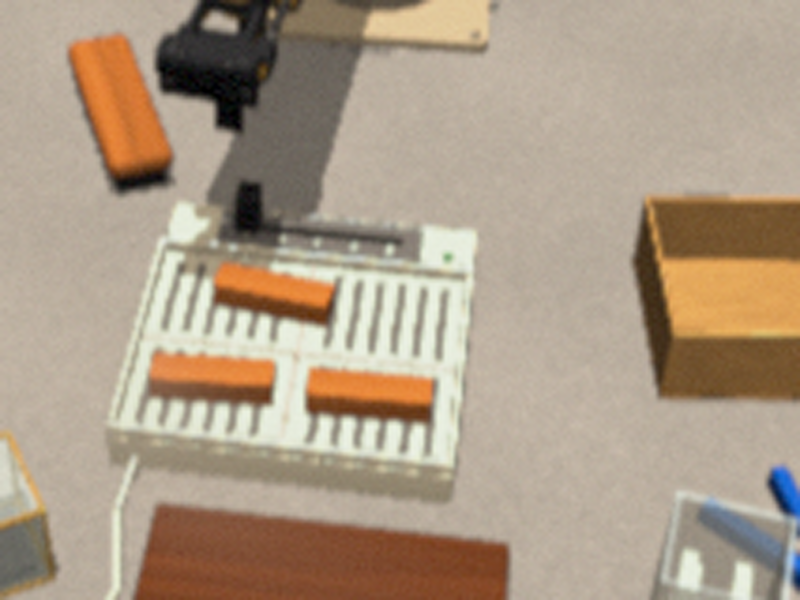

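Slider is now at its off end, crop (248,210), and the bars are unmoved. Next I pick the nearest bar.

Call:
{"op": "play_rows", "data": {
  "claw": [0.4,0.4,0.4,0.4,0.4,0.4,0.4,0.4],
  "delta_pos": [
    [0.115,0.19,0],
    [0.115,0.19,0],
    [0,0,0],
    [0,0,0.2],
    [0,0,0.2],
    [0,0,0.17],
    [0,0,0.1],
    [0,0,0]
  ],
  "delta_rot": [
    [0,0,0],
    [0,0,0],
    [0,0,0],
    [0,0,0],
    [0,0,0],
    [0,0,0],
    [0,0,0],
    [0,0,0]
  ]
}}

```text
time: 7.85
ee_pos: [0.5162, -0.0495, 0.0373]
eef_rot: [0.759, 0.651, -0.001, -0.001]
ft_force: [-0.2, -0.5, 0.5]
width: 0.0525
grip_force: 0.0
```

Call:
{"op": "play_rows", "data": {
  "claw": [0.9,0.9,0.9,0.9,0.9,0.9,0.9],
  "delta_pos": [
    [0,0,0],
    [0,0,0],
    [0,0,0],
    [0,0,0],
    [0,0,0],
    [0,0,-0.2],
    [0,0,-0.2]
  ],
  "delta_rot": [
    [0,0,0],
    [0,0,0],
    [0,0,0],
    [0,0,0],
    [0,0,0],
    [0,0,0],
    [0,0,0]
  ]
}}

```text
time: 8.55
ee_pos: [0.5159, -0.0491, 0.1187]
eef_rot: [0.758, 0.653, -0.001, -0.001]
ft_force: [0.7, -0.2, 0.3]
width: 0.0279
grip_force: 10.0
```

```bash
python3 -c "from h import *;log();to(.487,.345,.17)"
```

```text
8.55 [ 0.5159 -0.0491  0.1187] [ 7.575e-01  6.528e-01 -7.000e-04 -1.200e-03] [ 0.7 -0.2  0.3] 0.0279 10.0 [ 0.56  0.25 -0.62  1.84  0.16  1.11 -0.26]
delta units [ 1.927 -0.435 -0.254] yaw 81.51
```

Call:
{"op": "play_rows", "data": {
  "claw": [0.9,0.9,0.9,0.9,0.9,0.9,0.9,0.9],
  "delta_pos": [
    [0,0,-0.15],
    [0.1,-0.02,-0.1],
    [0.2,-0.05,0],
    [0.22,-0.05,0],
    [0.22,-0.05,0],
    [0.22,-0.05,0],
    [0.22,-0.05,0],
    [0.22,-0.05,0]
  ],
  "delta_rot": [
    [0,0,0],
    [0,0,0],
    [0,0,0],
    [0,0,0],
    [0,0,0],
    [0,0,0],
    [0,0,0],
    [0,0,0]
  ]
}}

```text
time: 9.35
ee_pos: [0.4946, 0.2387, 0.1687]
eef_rot: [0.758, 0.653, 0.0, 0.0]
ft_force: [1.5, -0.4, -0.6]
width: 0.0277
grip_force: 10.0
```

Call:
{"op": "play_rows", "data": {
  "claw": [0.9,0.9,0.9,0.9,0.9,0.4,0.4,0.4],
  "delta_pos": [
    [0.22,-0.05,0],
    [0.22,-0.05,0],
    [0.09,-0.015,0.1],
    [0,0,0.2],
    [0,0,0.2],
    [0,0,0],
    [0,0,0],
    [0,0,0]
  ],
  "delta_rot": [
    [0,0,0],
    [0,0,0],
    [0,0,0],
    [0,0,0],
    [0,0,0],
    [0,0,0],
    [0,0,0],
    [0,0,0]
  ]
}}

```text
time: 10.15
ee_pos: [0.489, 0.3463, 0.071]
eef_rot: [0.758, 0.653, 0.002, 0.0]
ft_force: [-0.4, -0.3, 0.2]
width: 0.0444
grip_force: 0.0
```

```bash
python3 -c "from h import *;log();to(.617,.035,.16,89)"
```

```text
10.15 [0.489  0.3463 0.071 ] [7.577e-01 6.526e-01 1.600e-03 2.000e-04] [-0.4 -0.3  0.2] 0.0444 0.0 [-0.09  0.52 -0.77  1.67  0.4   1.11 -1.12]
delta units [-1.443  0.865 -0.446] yaw 81.48
rot units [ 0.0008 -0.0006 -0.0418]
```

Call:
{"op": "play_rows", "data": {
  "claw": [0.4,0.4,0.4,0.4,0.4,0.4,0.4,0.4],
  "delta_pos": [
    [0,0,-0.2],
    [0,0,-0.2],
    [-0.16,0.1,-0.05],
    [-0.18,0.11,0],
    [-0.18,0.11,0],
    [-0.18,0.11,0],
    [-0.18,0.11,0],
    [-0.18,0.11,0]
  ],
  "delta_rot": [
    [0,0,0],
    [0,0,0],
    [0,0,0],
    [0,0,0],
    [0,0,0],
    [0,0,0],
    [0,0,0],
    [0,0,0]
  ]
}}

```text
time: 10.95
ee_pos: [0.5866, 0.115, 0.1614]
eef_rot: [0.758, 0.653, 0.002, 0.001]
ft_force: [0.1, 0.9, -0.0]
width: 0.0524
grip_force: 0.0
```

Call:
{"op": "play_rows", "data": {
  "claw": [0.4,0.4,0.4,0.4],
  "delta_pos": [
    [-0.18,0.11,0],
    [-0.18,0.1,0],
    [0,0,0],
    [0,0,0]
  ],
  "delta_rot": [
    [0,0,0],
    [0,0,0],
    [0,0,-0.042],
    [0,0,0]
  ]
}}

```text
time: 11.35
ee_pos: [0.6171, 0.0379, 0.1607]
eef_rot: [0.713, 0.701, 0.001, 0.001]
ft_force: [-0.4, 1.5, -0.7]
width: 0.0522
grip_force: 0.0
```

Run:
```python
from h import *
log();to(.617,.035,.038,89)
c=snap('scene','s2.png')
a=cv2.imread('pics/s2.png');cv2.imwrite('pics/s2c.png',cv2.resize(a[140:300,220:460],(800,533),interpolation=cv2.INTER_CUBIC))
```

```text
11.35 [0.6171 0.0379 0.1607] [0.713  0.7012 0.0011 0.0009] [-0.4  1.5 -0.7] 0.0522 0.0 [ 0.41  0.45 -0.72  1.53  0.3   1.27 -0.36]
delta units [-0.015 -0.002  0.614] yaw 89.05
rot units [ 0.0009 -0.0001  0.0003]
```

View pics/s2c.png

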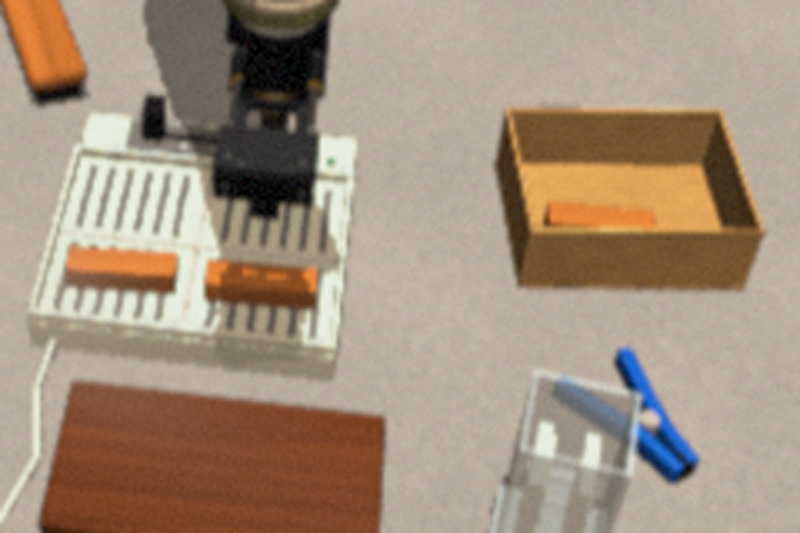

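The first bar lies in the carton, crop (600,215), and the other two are unmoved. Continuing with the second.

Call:
{"op": "play_rows", "data": {
  "claw": [0.4,0.4,0.4,0.4,0.9,0.9,0.9,0.9],
  "delta_pos": [
    [-0.015,0,0.2],
    [0,0,0.2],
    [0,0,0.2],
    [0,0,0.012],
    [0,0,0],
    [0,0,0],
    [0,0,0],
    [0,0,0]
  ],
  "delta_rot": [
    [0,0,0],
    [0,0,0],
    [0,0,0],
    [0,0,0],
    [0,0,0],
    [0,0,0],
    [0,0,0],
    [0,0,0]
  ]
}}

```text
time: 12.2
ee_pos: [0.6164, 0.0364, 0.0369]
eef_rot: [0.713, 0.701, 0.0, 0.0]
ft_force: [0.4, 0.1, 0.6]
width: 0.0277
grip_force: 0.3
```

Call:
{"op": "play_rows", "data": {
  "claw": [0.9,0.9,0.9,0.9,0.9,0.9,0.9,0.9],
  "delta_pos": [
    [0,0,0],
    [0,0,-0.2],
    [0,0,-0.2],
    [0,0,-0.2],
    [0.17,-0.1,-0.05],
    [0.19,-0.12,0],
    [0.19,-0.12,0],
    [0.19,-0.12,0]
  ],
  "delta_rot": [
    [0,0,0],
    [0,0,0],
    [0,0,0],
    [0,0,0],
    [0,0,0],
    [0,0,0],
    [0,0,0],
    [0,0,0]
  ]
}}

```text
time: 13.0
ee_pos: [0.5253, 0.1868, 0.1663]
eef_rot: [0.713, 0.701, 0.0, 0.0]
ft_force: [0.6, 1.3, -0.3]
width: 0.0279
grip_force: 10.0
```

Call:
{"op": "play_rows", "data": {
  "claw": [0.9,0.9,0.9,0.9,0.9],
  "delta_pos": [
    [0.19,-0.12,0],
    [0.19,-0.12,0],
    [0.19,-0.12,0],
    [0.19,-0.12,0],
    [0,0,0]
  ],
  "delta_rot": [
    [0,0,0],
    [0,0,0],
    [0,0,0],
    [0,0,0],
    [0,0,0]
  ]
}}

```text
time: 13.5
ee_pos: [0.428, 0.3451, 0.1668]
eef_rot: [0.71, 0.705, 0.001, -0.001]
ft_force: [0.4, -0.4, -0.7]
width: 0.0279
grip_force: 10.0
```

```bash
python3 -c "from h import *;log();to(.432,.345,.07,83)"
```

```text
13.5 [0.428  0.3451 0.1668] [ 7.096e-01  7.046e-01  7.000e-04 -1.300e-03] [ 0.4 -0.4 -0.7] 0.0279 10.0 [-0.    0.33 -0.9   1.7   0.27  1.24 -0.97]
delta units [-0.002  0.02   0.484] yaw 89.6
rot units [-0.0003 -0.0009  0.0367]
```

Call:
{"op": "play_rows", "data": {
  "claw": [0.9,0.9,0.9,0.4,0.4,0.4,0.4,0.4],
  "delta_pos": [
    [0,0.02,0.2],
    [0,0,0.2],
    [0,0,0.08],
    [0,0,0],
    [0,0,0],
    [0,0,0],
    [0,0,-0.2],
    [0,0,-0.2]
  ],
  "delta_rot": [
    [0,0,0],
    [0,0,0],
    [0,0,0],
    [0,0,0],
    [0,0,0],
    [0,0,0],
    [0,0,0],
    [0,0,0]
  ]
}}

```text
time: 14.3
ee_pos: [0.4367, 0.3391, 0.1521]
eef_rot: [0.713, 0.701, 0.0, -0.0]
ft_force: [0.8, 0.5, 0.3]
width: 0.051
grip_force: 0.0
```

Call:
{"op": "play_rows", "data": {
  "claw": [0.4,0.4,0.4,0.4,0.4,0.4,0.4,0.4],
  "delta_pos": [
    [-0.18,0.077,-0.05],
    [-0.18,0.077,0],
    [-0.18,0.077,0],
    [-0.18,0.077,0],
    [-0.18,0.077,0],
    [-0.18,0.077,0],
    [-0.18,0.077,0],
    [-0.18,0.077,0]
  ],
  "delta_rot": [
    [0,0,0],
    [0,0,0],
    [0,0,0],
    [0,0,0],
    [0,0,0],
    [0,0,0],
    [0,0,0],
    [0,0,0]
  ]
}}

```text
time: 15.1
ee_pos: [0.5566, 0.0477, 0.1621]
eef_rot: [0.713, 0.701, 0.001, 0.001]
ft_force: [-0.3, -0.2, -0.2]
width: 0.0522
grip_force: 0.0
```

Call:
{"op": "play_rows", "data": {
  "claw": [0.4,0.4,0.4,0.4,0.4,0.4],
  "delta_pos": [
    [-0.18,0.077,0],
    [-0.18,0.077,0],
    [-0.18,0.077,0],
    [-0.18,0.077,0],
    [0,0,0],
    [0,0,0]
  ],
  "delta_rot": [
    [0,0,0],
    [0,0,0],
    [0,0,0],
    [0,0,0],
    [0,0,-0.014],
    [0,0,0]
  ]
}}

```text
time: 15.7
ee_pos: [0.6153, -0.0969, 0.1615]
eef_rot: [0.698, 0.716, 0.001, 0.001]
ft_force: [-0.9, 0.7, -0.2]
width: 0.0522
grip_force: 0.0
```

Run:
```python
from h import *
log();to(.614,-.087,.038,92)
c=snap('scene','s3.png')
a=cv2.imread('pics/s3.png');cv2.imwrite('pics/s3c.png',cv2.resize(a[140:300,220:460],(800,533),interpolation=cv2.INTER_CUBIC))
```

```text
15.7 [ 0.6153 -0.0969  0.1615] [6.977e-01 7.164e-01 7.000e-04 6.000e-04] [-0.9  0.7 -0.2] 0.0522 0.0 [ 0.59  0.45 -0.67  1.52  0.28  1.27 -0.09]
delta units [ 0.05  -0.007  0.618] yaw 91.52
rot units [ 0.0006 -0.     -0.0027]
```

View pics/s3c.png

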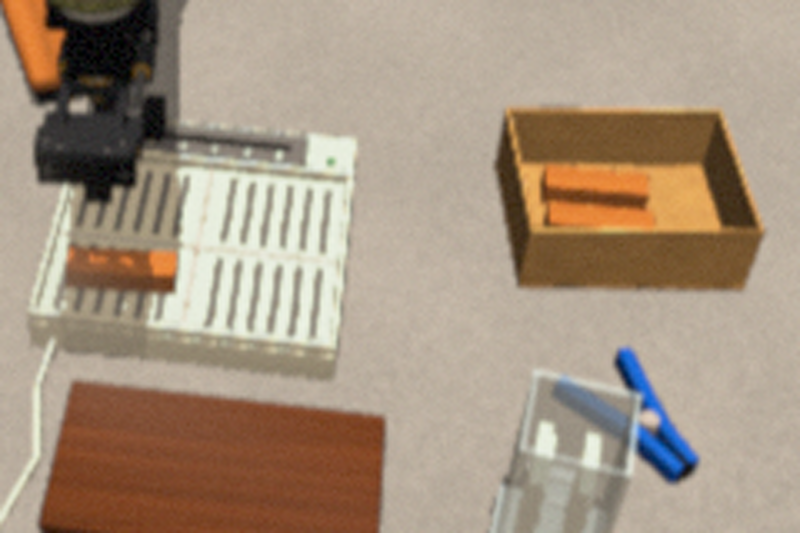

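Two bars are in the carton. The last is unmoved under the gripper.

Call:
{"op": "play_rows", "data": {
  "claw": [0.4,0.4,0.4,0.4,0.9,0.9,0.9,0.9],
  "delta_pos": [
    [0.05,-0.007,0.2],
    [0,0,0.2],
    [0,0,0.2],
    [0,0,0.016],
    [0,0,0],
    [0,0,0],
    [0,0,0],
    [0,0,0]
  ],
  "delta_rot": [
    [0,0,0],
    [0,0,0],
    [0,0,0],
    [0,0,0],
    [0,0,0],
    [0,0,0],
    [0,0,0],
    [0,0,0]
  ]
}}

```text
time: 16.55
ee_pos: [0.6134, -0.0858, 0.0377]
eef_rot: [0.697, 0.717, 0.0, 0.0]
ft_force: [-0.0, -0.1, -0.4]
width: 0.0279
grip_force: 0.3
```

Call:
{"op": "play_rows", "data": {
  "claw": [0.9,0.9,0.9,0.9,0.9,0.9,0.9,0.9],
  "delta_pos": [
    [0,0,0],
    [0,0,-0.2],
    [0,0,-0.2],
    [0,0,-0.2],
    [0.19,-0.06,-0.05],
    [0.19,-0.06,0],
    [0.19,-0.06,0],
    [0.19,-0.06,0]
  ],
  "delta_rot": [
    [0,0,0],
    [0,0,0],
    [0,0,0],
    [0,0,0],
    [0,0,0],
    [0,0,0],
    [0,0,0],
    [0,0,0]
  ]
}}

```text
time: 17.35
ee_pos: [0.56, 0.0659, 0.1672]
eef_rot: [0.697, 0.717, -0.0, 0.0]
ft_force: [0.2, 0.0, -0.3]
width: 0.0283
grip_force: 10.0
```

Call:
{"op": "play_rows", "data": {
  "claw": [0.9,0.9,0.9,0.9,0.9,0.9,0.9,0.9],
  "delta_pos": [
    [0.19,-0.06,0],
    [0.19,-0.06,0],
    [0.19,-0.06,0],
    [0.19,-0.06,0],
    [0.19,-0.06,0],
    [0.19,-0.06,0],
    [0.19,-0.06,0],
    [0.19,-0.06,0]
  ],
  "delta_rot": [
    [0,0,0],
    [0,0,0],
    [0,0,0],
    [0,0,0],
    [0,0,0],
    [0,0,0],
    [0,0,0],
    [0,0,0]
  ]
}}

```text
time: 18.15
ee_pos: [0.4558, 0.3671, 0.167]
eef_rot: [0.697, 0.717, -0.0, 0.0]
ft_force: [-0.2, -0.5, -0.3]
width: 0.0278
grip_force: 10.0
```

```bash
python3 -c "from h import *;log();to(.459,.365,.098)"
```

```text
18.15 [0.4558 0.3671 0.167 ] [ 6.974e-01  7.167e-01 -0.000e+00  2.000e-04] [-0.2 -0.5 -0.3] 0.0278 10.0 [-0.06  0.41 -0.87  1.61  0.33  1.27 -0.96]
delta units [-0.011  0.016  0.345] yaw 91.56
```

Call:
{"op": "play_rows", "data": {
  "claw": [0.9,0.9,0.4,0.4,0.4,0.4,0.4,0.4],
  "delta_pos": [
    [0,0.01,0.2],
    [0,0,0.14],
    [0,0,0],
    [0,0,0],
    [0,0,0],
    [0,0,-0.2],
    [0,0,-0.2],
    [0,0,-0.2]
  ],
  "delta_rot": [
    [0,0,0],
    [0,0,0],
    [0,0,0],
    [0,0,0],
    [0,0,0],
    [0,0,0],
    [0,0,0],
    [0,0,0]
  ]
}}

```text
time: 18.95
ee_pos: [0.4586, 0.3662, 0.2223]
eef_rot: [0.697, 0.717, 0.001, 0.0]
ft_force: [1.3, 1.1, -0.8]
width: 0.0515
grip_force: 0.0
```

```bash
cat > fk.py <<'E'
import numpy as np, json, itertools
from scipy.spatial.transform import Rotation as R
from scipy.optimize import least_squares
D=[json.loads(l) for l in open('log.jsonl')]
Q=np.array([d[0] for d in D]);P=np.array([d[1] for d in D]);O=R.from_quat([d[2] for d in D])
def fk(q,sg,p):
    d1,a,b,c,e1,e2,off7=p
    q=q*np.array(sg)
    r=R.from_euler('z',q[...,0]);t=np.zeros(q.shape[:-1]+(3,));t=t+[0,0,d1]
    r=r*R.from_euler('y',q[...,1]);t=t+r.apply([0,0,a]);r=r*R.from_euler('z',q[...,2]);t=t+r.apply([e1,0,0])
    r=r*R.from_euler('y',q[...,3]);t=t+r.apply([e2,0,b]);r=r*R.from_euler('z',q[...,4])
    r=r*R.from_euler('y',q[...,5]);r=r*R.from_euler('z',q[...,6]+off7);t=t+r.apply([0,0,c]);return t,r
def fit():
    best=None
    for s in itertools.product([1,-1],repeat=4):
        sg=[s[0],1,s[1],1,s[2],1,s[3]]
        for o in (0,np.pi/2,np.pi,-np.pi/2):
            def f(p):
                t,r=fk(Q,sg,p);return np.r_[(t-P).ravel(),((r.inv()*O).as_rotvec()*.1).ravel(),(np.array(p[4:6]))*1e-3]
            z=least_squares(f,[.35,.4,.4,.2,0,0,o])
            if best is None or z.cost<best[0]:best=(z.cost,sg,z.x,np.abs(z.fun[:-2]).max())
    return best
if __name__=='__main__':
    b=fit();print(b); json.dump([b[1],list(b[2])],open('fk.json','w'))
E
python3 fk.py
python3 - <<'E'
from h import *
log()
c=snap('top','t2.png')
a=cv2.imread('pics/t2.png');cv2.imwrite('pics/t2c.png',cv2.resize(a[180:270,290:410],(800,600),interpolation=cv2.INTER_CUBIC))
E
```

```text
(np.float64(0.004963023200295445), [-1, 1, -1, 1, -1, 1, -1], array([-3.89584391,  0.52276338,  0.47172141, -3.68820071, -0.02144021,
       -0.03241955,  1.57079633]), np.float64(0.04728870240975858))
18.95 [0.4586 0.3662 0.2223] [6.973e-01 7.168e-01 1.100e-03 3.000e-04] [ 1.3  1.1 -0.8] 0.0515 0.0 [-0.05  0.37 -0.89  1.53  0.29  1.37 -0.93]
```

View pics/t2c.png

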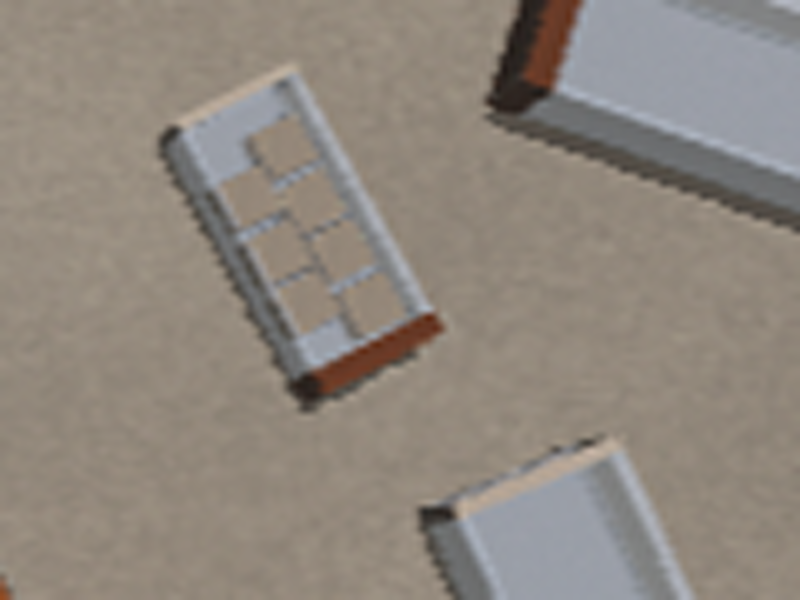

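```bash
cat > rot.py <<'E'
import numpy as np, json, itertools
from scipy.spatial.transform import Rotation as R
from scipy.optimize import least_squares
D=[json.loads(l) for l in open('log.jsonl')]
D.append([[1.118,.332,-.065,1.46,.022,1.35,-.088],[.2603,-.5678,.2218],[.977,.2133,-.0002,-.0007]])
Q=np.array([d[0] for d in D]);P=np.array([d[1] for d in D]);O=R.from_quat([d[2] for d in D])
# fit: free axis directions and translations (local frames), from nominal zyzyzyz
def fk(q,p):
    ax=p[:21].reshape(7,3);tr=p[21:45].reshape(8,3)
    r=R.identity(len(q));t=np.zeros((len(q),3))+tr[0]
    for i in range(7):
        a=ax[i]/np.linalg.norm(ax[i]);r=r*R.from_rotvec(q[:,i:i+1]*a);t=t+r.apply(tr[i+1])
    return t,r*R.from_rotvec(p[45:48])
res=[]
for s in itertools.product([1,-1],repeat=7):
  for o in (0,np.pi/2,np.pi,-np.pi/2):
    ax=np.array([[0,0,1],[0,1,0],[0,0,1],[0,1,0],[0,0,1],[0,1,0],[0,0,1]])*np.array(s)[:,None]
    p=np.r_[ax.ravel(),np.zeros(24),R.from_euler('z',o).as_rotvec()]
    t,r=fk(Q,p);res.append((np.abs((r.inv()*O).magnitude()).mean(),s,o))
res.sort(key=lambda x:x[0]);[print(x) for x in res[:6]]
s,o=res[0][1:]
ax=np.array([[0,0,1],[0,1,0],[0,0,1],[0,1,0],[0,0,1],[0,1,0],[0,0,1]])*np.array(s)[:,None]
p=np.r_[ax.ravel(),np.zeros(24),R.from_euler('z',o).as_rotvec()]
t,r=fk(Q,p);print(np.degrees((r.inv()*O).as_rotvec()).round(1))
# linear fit of translations
A=[];B=[]
rr=R.identity(len(Q));cols=[np.tile(np.eye(3),(len(Q),1,1))]
for i in range(7):
    rr=rr*R.from_rotvec(Q[:,i:i+1]*ax[i]);cols.append(rr.as_matrix())
A=np.concatenate(cols,2).reshape(-1,24);x,*_=np.linalg.lstsq(np.r_[A,1e-3*np.eye(24)],np.r_[P.ravel(),np.zeros(24)],rcond=None)
print(x.reshape(8,3).round(3));print(np.abs(A@x-P.ravel()).max())
E
python3 rot.py
```

```text
(np.float64(0.00016393863362017152), (-1, 1, -1, 1, -1, 1, -1), 1.5707963267948966)
(np.float64(0.0037481474642711726), (-1, -1, -1, -1, -1, -1, -1), 1.5707963267948966)
(np.float64(0.3619800298010451), (-1, 1, -1, 1, 1, 1, -1), 1.5707963267948966)
(np.float64(0.36266848236479554), (-1, -1, -1, -1, 1, -1, -1), 1.5707963267948966)
(np.float64(0.4231426884180838), (-1, -1, -1, 1, 1, 1, -1), 1.5707963267948966)
(np.float64(0.42389350862785274), (-1, 1, -1, -1, 1, -1, -1), 1.5707963267948966)
[[-0.  -0.  -0. ]
 [-0.  -0.   0. ]
 [-0.   0.   0. ]
 [-0.  -0.   0. ]
 [-0.  -0.   0. ]
 [-0.  -0.  -0. ]
 [-0.  -0.  -0. ]
 [-0.  -0.  -0. ]
 [ 0.  -0.   0. ]
 [ 0.  -0.  -0. ]
 [-0.  -0.  -0. ]
 [-0.  -0.  -0. ]
 [ 0.1  0.   0.1]]
[[ 0.    -0.     0.122]
 [-0.005 -0.011  0.122]
 [ 0.004 -0.011  0.224]
 [-0.001 -0.009  0.224]
 [-0.001 -0.009  0.245]
 [ 0.002 -0.003  0.245]
 [-0.002 -0.003  0.168]
 [ 0.     0.     0.168]]
0.00022674570145356232
```

```bash
cat > ik.py <<'E'
import numpy as np, json
from scipy.spatial.transform import Rotation as R
from scipy.optimize import least_squares
S=np.array([-1,1,-1,1,-1,1,-1]);AX=np.array([[0,0,1],[0,1,0]]*3+[[0,0,1]])*S[:,None]
L=np.array([[-2.6,2.6],[-.5,2.12],[-1.47,1.34],[.16,2.42],[-1.27,4.41],[.06,2.06],[-2.6,2.6]])
def chain(Q):
    r=R.identity(len(Q));out=[np.tile(np.eye(3),(len(Q),1,1))]
    for i in range(7): r=r*R.from_rotvec(Q[:,i:i+1]*AX[i]);out.append(r.as_matrix())
    return out,r*R.from_euler('z',np.pi/2)
def model(c=None):
    D=[json.loads(l) for l in open('log.jsonl')]
    Q=np.array([d[0] for d in D]);P=np.array([d[1] for d in D])
    o,_=chain(Q);A=np.concatenate(o,2).reshape(-1,24);reg=1e-3*np.eye(24)
    x0=np.zeros(24)
    if c is not None: x0[2]=x0[5]=(c-.092)/2;x0[20]=x0[23]=c/2
    x,*_=np.linalg.lstsq(np.r_[A,reg],np.r_[P.ravel(),1e-3*x0],rcond=None)
    return x
def fk(q,x):
    o,r=chain(q[None]);return np.concatenate(o,2)[0]@x,r[0]
def ik(p,rot,x,seeds=12,q0=None):
    rng=np.random.default_rng(0);best=None
    for k in range(seeds):
        s=q0 if (k==0 and q0 is not None) else rng.uniform(L[:,0]+.05,L[:,1]-.05)
        def f(q):
            t,r=fk(q,x);return np.r_[(t-p)*5,(r.inv()*rot).as_rotvec()]
        z=least_squares(f,np.clip(s,L[:,0]+.01,L[:,1]-.01),bounds=(L[:,0],L[:,1]),max_nfev=80)
        e=np.abs(z.fun).max()
        if best is None or e<best[0]:best=(e,z.x)
        if e<1e-4:break
    return best
def shrot(mouth_yaw,tilt,flip):
    # shaker frame: x mouth, z up; tilt>0 mouth down. tool x = +-shaker x, tool z=-shaker z
    sh=R.from_euler('z',mouth_yaw,degrees=True)*R.from_euler('y',tilt,degrees=True)
    return sh*R.from_euler('x',180,degrees=True)*R.from_euler('z',180*flip,degrees=True)
E
cat > t.py <<'E'
from ik import *
for c in (.25,.35):
    x=model(c)
    for flip in (0,1):
        print(c,'flip',flip,'grasp',ik(np.array([.50,-.38,.01]),shrot(26.7,0,flip),x)[0].round(4))
        for m in (90,-90,0,180):
            e=[ik(np.array([.567,.0,.10]),shrot(m,t,flip),x)[0].round(3) for t in (25,45,60)]
            e2=[ik(np.array([.45,-.35,z]),shrot(m-30,-90,flip),x)[0].round(3) for z in (.06,.09)]
            print('  mouth',m,'pour',e,'stand',e2)
E
python3 t.py
```

```text
0.25 flip 0 grasp 0.0
  mouth 90 pour [np.float64(0.0), np.float64(0.0), np.float64(0.0)] stand [np.float64(0.0), np.float64(0.0)]
  mouth -90 pour [np.float64(0.0), np.float64(0.0), np.float64(0.0)] stand [np.float64(0.0), np.float64(0.0)]
  mouth 0 pour [np.float64(0.0), np.float64(0.0), np.float64(0.155)] stand [np.float64(0.039), np.float64(0.077)]
  mouth 180 pour [np.float64(0.0), np.float64(0.0), np.float64(0.126)] stand [np.float64(0.496), np.float64(0.505)]
0.25 flip 1 grasp 0.0
  mouth 90 pour [np.float64(0.0), np.float64(0.0), np.float64(0.0)] stand [np.float64(0.0), np.float64(0.0)]
  mouth -90 pour [np.float64(0.0), np.float64(0.0), np.float64(0.0)] stand [np.float64(0.0), np.float64(0.0)]
  mouth 0 pour [np.float64(0.0), np.float64(0.0), np.float64(0.155)] stand [np.float64(0.036), np.float64(0.075)]
  mouth 180 pour [np.float64(0.0), np.float64(0.005), np.float64(0.126)] stand [np.float64(0.496), np.float64(0.505)]
0.35 flip 0 grasp 0.0
  mouth 90 pour [np.float64(0.0), np.float64(0.0), np.float64(0.0)] stand [np.float64(0.0), np.float64(0.0)]
  mouth -90 pour [np.float64(0.0), np.float64(0.0), np.float64(0.0)] stand [np.float64(0.0), np.float64(0.0)]
  mouth 0 pour [np.float64(0.0), np.float64(0.0), np.float64(0.157)] stand [np.float64(0.039), np.float64(0.079)]
  mouth 180 pour [np.float64(0.0), np.float64(0.0), np.float64(0.133)] stand [np.float64(0.5), np.float64(0.509)]
0.35 flip 1 grasp 0.0
  mouth 90 pour [np.float64(0.0), np.float64(0.0), np.float64(0.002)] stand [np.float64(0.0), np.float64(0.0)]
  mouth -90 pour [np.float64(0.0), np.float64(0.0), np.float64(0.0)] stand [np.float64(0.0), np.float64(0.0)]
  mouth 0 pour [np.float64(0.0), np.float64(0.0), np.float64(0.157)] stand [np.float64(0.037), np.float64(0.077)]
  mouth 180 pour [np.float64(0.0), np.float64(0.003), np.float64(0.133)] stand [np.float64(0.5), np.float64(0.509)]
```

The crop shows the shaker alone and clear: mouth edge (163,128)-(295,62), foot outer edge (325,392)-(445,328), and seven blocks in two columns.

Run:
```python
from h import *
import pickle
c=pickle.load(open('cal.pkl','rb'))['top']
f=lambda x,y,z:px(c,290+x/6.667,180+y/6.667,z)
ml,mr,fl,fr=f(163,128,.048),f(295,62,.048),f(325,392,.048),f(445,328,.048)
m=(ml+mr)/2;fo=(fl+fr)/2;print(m,fo,np.linalg.norm(m-fo),np.linalg.norm(ml-mr),np.linalg.norm(fl-fr),np.degrees(np.arctan2(*(m-fo)[[1,0]])),(m+fo)/2)
g=fo+(m-fo)*.5;print('grasp',g)
to(g[0],g[1],.20,27)
```

```text
[ 0.56627405 -0.34460928  0.048     ] [ 0.43503088 -0.41238842  0.048     ] 0.1477118149420851 0.07380420808010414 0.06675916006941197 27.31361083283765 [ 0.50065247 -0.37849885  0.048     ]
grasp [ 0.50065247 -0.37849885  0.048     ]
delta units [-3.739  0.098  0.125] yaw 91.59
rot units [ 0.0014 -0.0033  0.3588]
```

Call:
{"op": "play_rows", "data": {
  "claw": [0,0,0,0,0,0,0,0],
  "delta_pos": [
    [-0.22,0.006,0],
    [-0.22,0.006,0],
    [-0.22,0.006,0],
    [-0.22,0.006,0],
    [-0.22,0.006,0],
    [-0.22,0.006,0],
    [-0.22,0.006,0],
    [-0.22,0.006,0]
  ],
  "delta_rot": [
    [0,0,0],
    [0,0,0],
    [0,0,0],
    [0,0,0],
    [0,0,0],
    [0,0,0],
    [0,0,0],
    [0,0,0]
  ]
}}

```text
time: 19.8
ee_pos: [0.4781, 0.0127, 0.2207]
eef_rot: [0.697, 0.717, 0.001, 0.002]
ft_force: [0.4, -0.0, 0.6]
width: 0.087
grip_force: 0.0
```

Call:
{"op": "play_rows", "data": {
  "claw": [0,0,0,0,0,0,0,0],
  "delta_pos": [
    [-0.22,0.006,0],
    [-0.22,0.006,0],
    [-0.22,0.006,0],
    [-0.22,0.006,0],
    [-0.22,0.006,0],
    [-0.22,0.006,0],
    [-0.22,0.006,0],
    [-0.22,0.006,0]
  ],
  "delta_rot": [
    [0,0,0],
    [0,0,0],
    [0,0,0],
    [0,0,0],
    [0,0,0],
    [0,0,0],
    [0,0,0],
    [0,0,0]
  ]
}}

```text
time: 20.6
ee_pos: [0.4974, -0.3393, 0.2208]
eef_rot: [0.697, 0.717, 0.0, 0.002]
ft_force: [1.4, 0.0, 0.2]
width: 0.0871
grip_force: 0.0
```

Call:
{"op": "play_rows", "data": {
  "claw": [0,0,0,0,0,0,0,0],
  "delta_pos": [
    [-0.22,0.006,0],
    [0,0,0],
    [0,0,0],
    [0,0,0],
    [0,0,0],
    [0,0,0],
    [0,0,0],
    [0,0,0]
  ],
  "delta_rot": [
    [0,0,0.0448],
    [0,0,0.0448],
    [0,0,0.0448],
    [0,0,0.0448],
    [0,0,0.0448],
    [0,0,0.0448],
    [0,0,0.0448],
    [0,0,0.0448]
  ]
}}

```text
time: 21.4
ee_pos: [0.5, -0.3813, 0.2208]
eef_rot: [0.973, 0.231, 0.001, 0.001]
ft_force: [-0.5, 0.0, 0.1]
width: 0.0871
grip_force: 0.0
```

```bash
python3 -c "
from h import *
log();to(.5007,-.3785,.013,27.2)
c=r.camera('wrist');cv2.imwrite('pics/w1.png',cv2.cvtColor(c['pixels'],4));print(c['hand_eye'],c['camera_matrix'])"
```

```text
21.4 [ 0.5    -0.3813  0.2208] [9.729e-01 2.313e-01 1.100e-03 9.000e-04] [-0.5  0.   0.1] 0.0871 0.0 [ 0.78  0.35 -0.26  1.45  0.09  1.35 -0.59]
delta units [ 0.008 -0.013  1.039] yaw 26.75
rot units [ 0.0007 -0.0005 -0.0025]
[[ 2.53604924e-04  9.54757522e-01  2.97385290e-01  8.23020314e-02]
 [ 9.99999561e-01  2.62367195e-05 -9.37015135e-04 -1.38613767e-03]
 [-9.02424662e-04  2.97385397e-01 -9.54757095e-01 -1.61744568e-01]
 [ 0.00000000e+00  0.00000000e+00  0.00000000e+00  1.00000000e+00]] [[297.31863964   0.         255.22577172]
 [  0.         297.31863964 190.89408059]
 [  0.           0.           1.        ]]
```

View pics/w1.png

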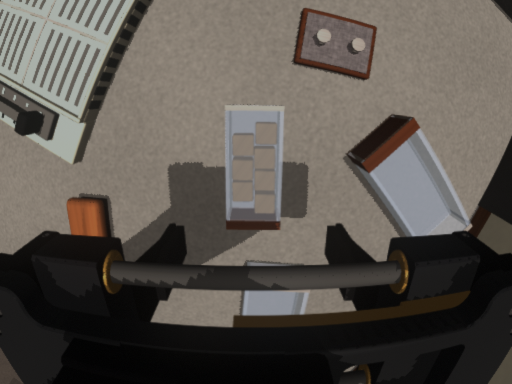

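The wrist view shows the shaker centred between the fingers (u≈254) and upright in frame, with seven blocks. Descending to grip it.

Call:
{"op": "play_rows", "data": {
  "claw": [0,0,0,0,0,0,0,0],
  "delta_pos": [
    [0.008,-0.013,0.2],
    [0,0,0.2],
    [0,0,0.2],
    [0,0,0.2],
    [0,0,0.15],
    [0,0,0.09],
    [0,0,0],
    [0,0,0]
  ],
  "delta_rot": [
    [0,0,-0.0025],
    [0,0,0],
    [0,0,0],
    [0,0,0],
    [0,0,0],
    [0,0,0],
    [0,0,0],
    [0,0,0]
  ]
}}

```text
time: 22.25
ee_pos: [0.5006, -0.3786, 0.0124]
eef_rot: [0.971, 0.239, 0.001, 0.001]
ft_force: [0.3, 0.2, 0.2]
width: 0.0871
grip_force: 0.0
```

Call:
{"op": "play_rows", "data": {
  "claw": [0.9,0.9,0.9,0.9,0.9,0.9,0.9,0.9],
  "delta_pos": [
    [0,0,0],
    [0,0,0],
    [0,0,0],
    [0,0,0],
    [0,0,0],
    [0,0,0],
    [0,0,0],
    [0,0,0]
  ],
  "delta_rot": [
    [0,0,0],
    [0,0,0],
    [0,0,0],
    [0,0,0],
    [0,0,0],
    [0,0,0],
    [0,0,0],
    [0,0,0]
  ],
  "squeeze": 30
}}

```text
time: 23.05
ee_pos: [0.5002, -0.3786, 0.0118]
eef_rot: [0.971, 0.238, 0.0, 0.001]
ft_force: [-1.9, 1.0, 5.5]
width: 0.0662
grip_force: 29.9
```

```bash
python3 -c "from h import *;log()"
```

```text
23.05 [ 0.5002 -0.3786  0.0118] [9.713e-01 2.378e-01 4.000e-04 6.000e-04] [-1.9  1.   5.5] 0.0662 29.9 [ 0.76  0.54 -0.24  1.65  0.15  0.97 -0.62]
```

Call:
{"op": "play_rows", "data": {
  "claw": [0.9,0.9,0.9,0.9,0.9,0.9,0.9,0.9],
  "delta_pos": [
    [0,0,-0.05],
    [0,0,-0.12],
    [0,0,-0.16],
    [0,0,-0.16],
    [0,0,-0.16],
    [0,0,-0.15],
    [0,0,-0.1],
    [0,0,-0.05]
  ],
  "delta_rot": [
    [0,0,0],
    [0,0,0],
    [0,0,0],
    [0,0,0],
    [0,0,0],
    [0,0,0],
    [0,0,0],
    [0,0,0]
  ]
}}

```text
time: 23.85
ee_pos: [0.5001, -0.3782, 0.2032]
eef_rot: [0.971, 0.238, 0.001, 0.001]
ft_force: [0.6, -0.2, -2.9]
width: 0.0658
grip_force: 29.9
```

Call:
{"op": "play_rows", "data": {
  "claw": [0.9,0.9,0.9,0.9,0.9,0.9,0.9,0.9],
  "delta_pos": [
    [0,0,0],
    [0,0,0],
    [0,0,0],
    [0,0,0],
    [0,0,0],
    [0,0,0],
    [0,0,0],
    [0,0,0]
  ],
  "delta_rot": [
    [0,0,-0.02],
    [0,0,-0.03],
    [0,0,-0.04],
    [0,0,-0.04],
    [0,0,-0.04],
    [0,0,-0.04],
    [0,0,-0.03],
    [0,0,-0.02]
  ]
}}

```text
time: 24.65
ee_pos: [0.4991, -0.3777, 0.1999]
eef_rot: [0.796, 0.606, -0.0, -0.001]
ft_force: [-0.5, -0.5, -3.4]
width: 0.0657
grip_force: 29.9
```

```bash
cat >> h.py <<'E'
FO=np.array([.567,-.0256,0]);FY=-1.5
def lip(lx,ly,h,tilt,m=90,off=(.075,0,.014),show=True):
    """TCP pose so the mouth lip sits at freshener-local lx,ly, height h, mouth down by tilt"""
    F=R.from_euler('z',FY,degrees=True)
    rot=F*R.from_euler('z',m,degrees=True)*R.from_euler('y',tilt,degrees=True)*R.from_euler('x',180,degrees=True)
    p=FO+F.apply([lx,ly,0])+[0,0,h]-rot.apply(off)
    s=r.read_state();M=R.from_quat(s['eef_rot'])
    if show: print('to',p.round(4),'d',(M.inv().apply(p-s['ee_pos'])/.2).round(3),'rot',((M.inv()*rot).as_rotvec()/np.pi).round(4))
    return p,rot
E
python3 - <<'E'
from h import *
log();lip(-.05,.085,.06,0);p,q=lip(-.05,.085,.06,20);p,q=lip(-.05,.085,.043,38)
from ik import *
x=model();q0=np.array(r.read_state()['joint_positions'])
for c in (.25,.35):
  for t in (0,20,38,50):
    p,q=lip(-.05,.085,.043,t,show=False);b=ik(p,q,model(c),q0=q0);print(t,b[0].round(4),b[1].round(2))
E
```

```text
24.65 [ 0.4991 -0.3777  0.1999] [ 7.957e-01  6.056e-01 -3.000e-04 -1.100e-03] [-0.5 -0.5 -3.4] 0.0657 29.9 [ 0.87  0.37 -0.38  1.47  0.14  1.32  0.21]
to [ 0.5173 -0.0143  0.074 ] d [ 1.775 -0.395  0.632] rot [-0.0006 -0.0004 -0.0775]
to [ 0.5175 -0.005   0.0988] d [ 1.82  -0.407  0.508] rot [-0.0141 -0.1109 -0.0766]
to [0.5179 0.0102 0.1002] d [ 1.894 -0.425  0.501] rot [-0.0263 -0.2104 -0.0744]
0 0.0 [ 0.47  0.32 -0.6   1.9   0.22  0.99 -0.26]
20 0.0 [-0.37  0.28  0.08  1.89  0.35  1.11 -0.5 ]
38 0.0 [-0.12  0.44 -0.44  1.79  0.73  1.44 -0.87]
50 0.0 [-0.32  0.54 -0.33  1.73  0.8   1.59 -0.97]
0 0.0 [ 0.82  0.46 -1.03  1.88  0.46  1.06 -0.43]
20 0.0 [-0.35  0.29  0.05  1.89  0.35  1.11 -0.51]
38 0.0 [-0.08  0.46 -0.5   1.79  0.75  1.45 -0.89]
50 0.0 [-0.3   0.55 -0.35  1.73  0.81  1.6  -0.97]
```

Call:
{"op": "play_rows", "data": {
  "claw": [0.9,0.9,0.9,0.9,0.9,0.9,0.9,0.9],
  "delta_pos": [
    [0.06,-0.013,0],
    [0.11,-0.025,0],
    [0.16,-0.036,0],
    [0.17,-0.038,0],
    [0.17,-0.038,0],
    [0.17,-0.038,0],
    [0.17,-0.038,0],
    [0.17,-0.038,0]
  ],
  "delta_rot": [
    [0,0,0],
    [0,0,0],
    [0,0,0],
    [0,0,0],
    [0,0,0],
    [0,0,0],
    [0,0,0],
    [0,0,0]
  ]
}}

```text
time: 25.45
ee_pos: [0.5119, -0.1342, 0.2005]
eef_rot: [0.797, 0.603, -0.0, -0.0]
ft_force: [0.9, 0.1, -2.1]
width: 0.0658
grip_force: 29.9
```

Call:
{"op": "play_rows", "data": {
  "claw": [0.9,0.9,0.9,0.9,0.9,0.9,0.9,0.9],
  "delta_pos": [
    [0.17,-0.038,0],
    [0.17,-0.038,0],
    [0.16,-0.036,0],
    [0.1,-0.025,0],
    [0,0,0],
    [0,0,0],
    [0,0,0],
    [0,0,0]
  ],
  "delta_rot": [
    [0,0,0],
    [0,0,0],
    [0,0,0],
    [0,0,0],
    [0,0,-0.02],
    [0,0,-0.03],
    [0,0,-0.0275],
    [0,0,0]
  ]
}}

```text
time: 26.25
ee_pos: [0.5179, -0.0129, 0.2005]
eef_rot: [0.718, 0.697, -0.0, -0.0]
ft_force: [0.3, 0.1, -3.1]
width: 0.066
grip_force: 29.9
```

Run:
```python
from h import *
log();lip(-.05,.085,.06,0);lip(-.05,.085,.06,20)
c=snap('scene','s4.png')
a=cv2.imread('pics/s4.png');cv2.imwrite('pics/s4c.png',cv2.resize(a[100:280,200:440],(800,600),interpolation=cv2.INTER_CUBIC))
```

```text
26.25 [ 0.5179 -0.0129  0.2005] [ 7.175e-01  6.965e-01 -4.000e-04 -3.000e-04] [ 0.3  0.1 -3.1] 0.066 29.9 [ 0.53  0.16 -0.64  1.74  0.1   1.27 -0.17]
to [ 0.5173 -0.0143  0.074 ] d [-0.007 -0.002  0.632] rot [-0.0003  0.     -0.0011]
to [ 0.5175 -0.005   0.0988] d [ 0.039 -0.003  0.508] rot [-0.0005 -0.1111 -0.0011]
```

View pics/s4c.png

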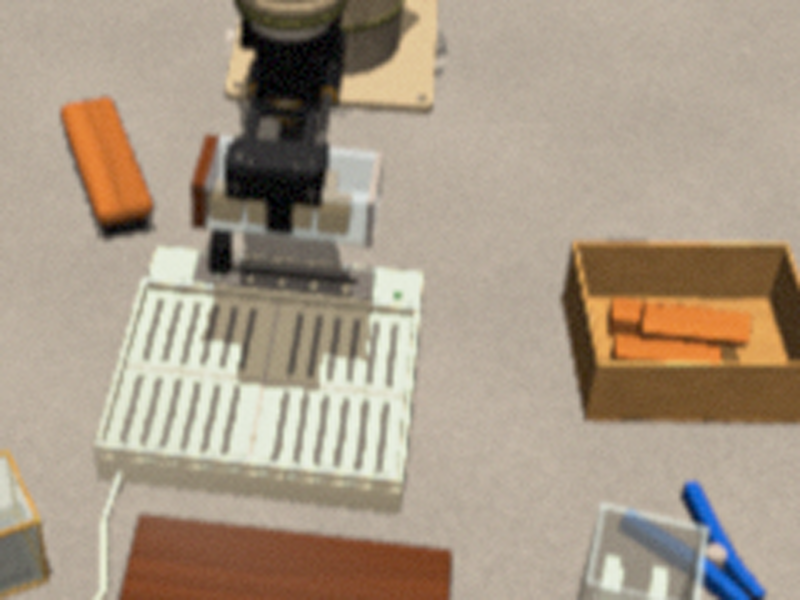

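The view shows the tray empty, all three bars in the carton, and the shaker held level with its blocks inside. Now I start tilting.

Call:
{"op": "play_rows", "data": {
  "claw": [0.9,0.9,0.9,0.9,0.9,0.9,0.9],
  "delta_pos": [
    [0,0,0.1],
    [0,0,0.1],
    [0,0,0],
    [0,0,0],
    [0,0,0],
    [0,0,0],
    [0,0,0]
  ],
  "delta_rot": [
    [0,-0.01,0],
    [0,-0.02,0],
    [0,-0.022,0],
    [0,-0.022,0],
    [0,-0.022,0],
    [0,-0.015,0],
    [0,0,0]
  ]
}}

```text
time: 27.0
ee_pos: [0.5182, -0.0122, 0.1603]
eef_rot: [0.707, 0.686, -0.124, 0.121]
ft_force: [-0.9, 0.5, -2.9]
width: 0.0658
grip_force: 29.9
```

Run:
```python
from h import *
log();lip(-.05,.09,.045,20)
from ik import *
print(model().reshape(8,3).round(3)[[0,-1]])
lip(-.05,.09,.045,34)
```

```text
27.0 [ 0.5182 -0.0122  0.1603] [ 0.7066  0.686  -0.1245  0.1208] [-0.9  0.5 -2.9] 0.0658 29.9 [ 0.29  0.26 -0.65  1.78  0.49  1.33 -0.56]
to [0.5177 0.     0.0838] d [ 0.188 -0.005  0.339] rot [-0.0004 -0.0001 -0.001 ]
[[-0.    -0.     0.129]
 [-0.    -0.     0.176]]
to [0.518  0.0113 0.0985] d [ 0.216 -0.005  0.25 ] rot [-0.0005 -0.0779 -0.001 ]
```

Call:
{"op": "play_rows", "data": {
  "claw": [0.9,0.9,0.9,0.9,0.9,0.9,0.9],
  "delta_pos": [
    [0.06,0,0.1],
    [0.06,0,0.11],
    [0.05,-0.005,0.11],
    [0,0,0],
    [0.0024,0,-0.013],
    [0.0024,0,-0.013],
    [0,0,0]
  ],
  "delta_rot": [
    [0,0,0],
    [0,0,0],
    [0,0,0],
    [0,0,0],
    [0,-0.0111,0],
    [0,-0.0111,0],
    [0,0,0]
  ]
}}

```text
time: 27.7
ee_pos: [0.5187, -0.0005, 0.0949]
eef_rot: [0.702, 0.681, -0.148, 0.145]
ft_force: [-0.7, 1.1, -3.9]
width: 0.0658
grip_force: 29.9
```

```bash
cat >> h.py <<'E'
HE=np.array([[2.53604924e-04,9.54757522e-01,2.97385290e-01,8.23020314e-02],[9.99999561e-01,2.62367195e-05,-9.37015135e-04,-1.38613767e-03],[-9.02424662e-04,2.97385397e-01,-9.54757095e-01,-1.61744568e-01]])
def wproj(p):
    q=(np.asarray(p)-HE[:,3])@HE[:,:3]; X,Y,Z=q[...,0],-q[...,1],-q[...,2]
    rr=np.hypot(X,Y);k=297.3*np.arctan2(rr,Z)/np.maximum(rr,1e-9)
    return np.stack([255.2+k*X,190.9+k*Y],-1)
def rect(name,z=.012-.004-.026,x0=-.065,x1=.125,w=.035,s=.001):
    s0=r.read_state();c=r.camera('wrist')
    X,Y=np.meshgrid(np.arange(x1,x0,-s),np.arange(-w,w,s),indexing='ij')
    m=wproj(np.stack([X,Y,np.full_like(X,z)],-1)).astype(np.float32)
    im=cv2.remap(cv2.cvtColor(c['pixels'],4),m[...,0],m[...,1],cv2.INTER_LINEAR)
    cv2.imwrite('pics/'+name,im);return im
E
python3 - <<'E'
from h import *
log();lip(-.05,.09,.043,24)
im=rect('r1.png');w=snap('wrist','w2.png')['pixels']
a=cv2.resize(im,None,fx=3,fy=3,interpolation=cv2.INTER_CUBIC)
b=np.zeros((max(a.shape[0],384),a.shape[1]+512,3),np.uint8);b[:a.shape[0],:a.shape[1]]=a;b[:384,a.shape[1]:]=w[...,::-1];print(b.shape)
cv2.imwrite('pics/v1.png',b)
E
```

```text
27.7 [ 5.187e-01 -5.000e-04  9.490e-02] [ 0.7022  0.6811 -0.1482  0.1449] [-0.7  1.1 -3.9] 0.0658 29.9 [ 0.19  0.37 -0.63  1.83  0.62  1.28 -0.72]
to [0.5177 0.0029 0.0863] d [ 0.032 -0.005  0.033] rot [-0.     -0.0005 -0.0014]
(570, 722, 3)
```

View pics/v1.png

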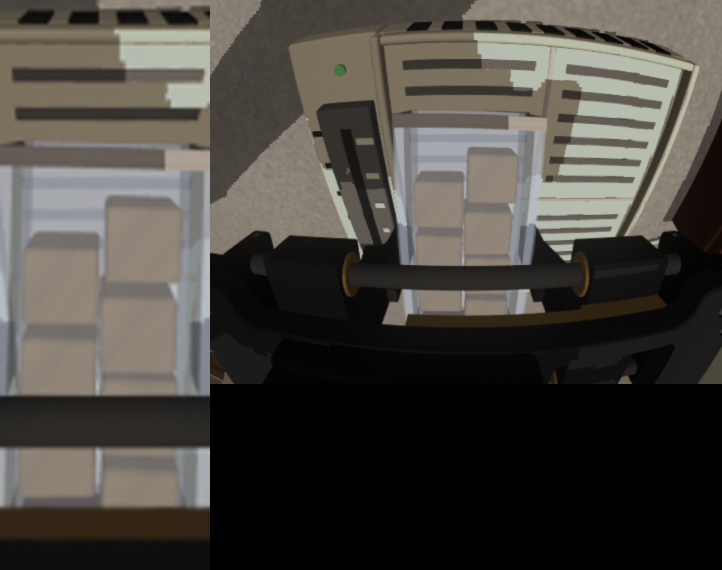

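The view shows the shaker mouth band at rectified row 160. There are four blocks in the right column with the front edge at row 197 (13 mm from the mouth), and three in the left with the front edge at row 235. Nothing has slid yet.

```bash
cat >> h.py <<'E'
def prof(name):
    im=rect(name).astype(int)
    for y in (-13,13):
        seg=im[:,35+y-4:35+y+5].mean(1);d=(seg[:,2]-seg[:,0])
        print('L' if y<0 else 'R',' '.join('%d:%d/%d'%(125-i,d[i],seg[i].mean()) for i in range(20,106,4)))
E
python3 -c "
from h import *
prof('r2.png')"
```

```text
L 105:29/109 101:7/50 97:29/109 93:29/110 89:8/50 85:29/110 81:28/110 77:0/131 73:14/93 69:-5/164 65:-12/151 61:-6/169 57:-7/168 53:-11/154 49:-6/168 45:7/110 41:20/130 37:22/132 33:23/133 29:23/133 25:23/133 21:23/133
R 105:7/181 101:15/95 97:18/143 93:28/110 89:7/50 85:28/109 81:28/111 77:-1/132 73:14/92 69:1/136 65:-12/152 61:-6/169 57:8/111 53:22/132 49:22/133 45:23/133 41:23/134 37:23/133 33:23/133 29:7/110 25:19/127 21:23/132
```

Call:
{"op": "play_rows", "data": {
  "claw": [0.9,0.9,0.9],
  "delta_pos": [
    [0.0024,0,-0.013],
    [0.0024,0,-0.013],
    [0,0,0]
  ],
  "delta_rot": [
    [0,-0.0111,0],
    [0,-0.0111,0],
    [0,0,0]
  ]
}}

```text
time: 28.15
ee_pos: [0.5181, 0.0033, 0.0979]
eef_rot: [0.695, 0.677, -0.174, 0.169]
ft_force: [-1.1, -0.2, -1.9]
width: 0.0656
grip_force: 29.9
```

```bash
python3 -c "
from h import *
log();lip(-.05,.09,.043,28);prof('r3.png')"
```

```text
28.15 [0.5181 0.0033 0.0979] [ 0.6955  0.6765 -0.1737  0.1687] [-1.1 -0.2 -1.9] 0.0656 29.9 [ 0.13  0.4  -0.63  1.82  0.67  1.34 -0.78]
to [0.5178 0.006  0.0906] d [ 0.029 -0.002  0.026] rot [-0.0003  0.0002 -0.0004]
L 105:28/107 101:8/49 97:28/108 93:28/108 89:9/52 85:23/95 81:28/108 77:1/130 73:14/92 69:-4/164 65:-11/152 61:-5/169 57:-7/163 53:-5/168 49:5/125 45:7/112 41:22/134 37:23/134 33:23/134 29:23/135 25:23/134 21:24/134
R 105:9/182 101:14/93 97:27/106 93:28/108 89:10/56 85:23/93 81:28/109 77:2/134 73:14/92 69:2/137 65:-10/152 61:5/125 57:19/126 53:24/133 49:24/133 45:25/134 41:23/135 37:23/135 33:18/127 29:8/112 25:23/133 21:23/133
```

Call:
{"op": "play_rows", "data": {
  "claw": [0.9,0.9],
  "delta_pos": [
    [0.029,0,0.03],
    [0,0,0]
  ],
  "delta_rot": [
    [0,0,0],
    [0,0,0]
  ]
}}

```text
time: 28.4
ee_pos: [0.5177, 0.0039, 0.0888]
eef_rot: [0.696, 0.676, -0.174, 0.168]
ft_force: [-0.3, 0.2, -3.5]
width: 0.066
grip_force: 29.9
```

```bash
cat >> h.py <<'E'
def edges(name):
    im=rect(name).astype(int)
    for y in (-13,13):
        seg=im[:,35+y-4:35+y+5].mean(1);d=(seg[:,2]-seg[:,0]);g=seg.mean(1)
        # tan top faces: d in 14..28 and g 118..145
        print('L' if y<0 else 'R',''.join('#' if 15<d[i]<29 and 119<g[i]<150 else ('-' if d[i]<0 else '.') for i in range(0,125,2)))
    print('  x=125 ...'+' '*15+'mouth at col 26; col = (125-x)/2')
E
python3 -c "
from h import *
log();lip(-.05,.09,.043,28);edges('r4.png')"
```

```text
28.4 [0.5177 0.0039 0.0888] [ 0.6963  0.6759 -0.174   0.1677] [-0.3  0.2 -3.5] 0.066 29.9 [ 0.13  0.41 -0.62  1.82  0.68  1.33 -0.8 ]
to [0.5178 0.006  0.0906] d [ 0.005  0.    -0.013] rot [-0.001  -0.0002 -0.0009]
L ............................----------...#############..#######
R ##.......#...................---..#############..#############.
  x=125 ...               mouth at col 26; col = (125-x)/2
```

Call:
{"op": "play_rows", "data": {
  "claw": [0.9,0.9],
  "delta_pos": [
    [0.0012,0,-0.0065],
    [0,0,0]
  ],
  "delta_rot": [
    [0,-0.0056,0],
    [0,0,0]
  ]
}}

```text
time: 28.65
ee_pos: [0.5183, 0.0051, 0.0911]
eef_rot: [0.695, 0.674, -0.18, 0.175]
ft_force: [-0.2, 0.2, -3.1]
width: 0.0659
grip_force: 29.9
```

```bash
python3 -c "
from h import *
edges('r5.png');edges('r6.png')"
```

```text
L ............................----------...############...#######
R #............................---..#############..############.#
  x=125 ...               mouth at col 26; col = (125-x)/2
L ............................----------...############...#######
R #........#...................---..#############..############.#
  x=125 ...               mouth at col 26; col = (125-x)/2
```

Call:
{"op": "play_rows", "data": {
  "claw": [0.9,0.9],
  "delta_pos": [
    [0.0012,0,-0.0065],
    [0,0,0]
  ],
  "delta_rot": [
    [0,-0.0056,0],
    [0,0,0]
  ]
}}

```text
time: 28.95
ee_pos: [0.5183, 0.0061, 0.092]
eef_rot: [0.693, 0.673, -0.186, 0.18]
ft_force: [0.6, -0.0, -2.6]
width: 0.0661
grip_force: 29.9
```

```bash
python3 -c "
from h import *
edges('r7.png')"
```

```text
L ............................----------...############...#######
R #........#...................---..############...############.#
  x=125 ...               mouth at col 26; col = (125-x)/2
```

Call:
{"op": "play_rows", "data": {
  "claw": [0.9,0.9],
  "delta_pos": [
    [0.0012,0,-0.0065],
    [0,0,0]
  ],
  "delta_rot": [
    [0,-0.0056,0],
    [0,0,0]
  ]
}}

```text
time: 29.2
ee_pos: [0.5183, 0.0069, 0.093]
eef_rot: [0.691, 0.671, -0.192, 0.186]
ft_force: [-0.4, 0.3, -2.6]
width: 0.066
grip_force: 29.9
```

```bash
python3 -c "
from h import *
edges('r8.png');log();lip(-.05,.09,.041,31)"
```

```text
L ............................----------..#############..########
R #............................---..############..#############.#
  x=125 ...               mouth at col 26; col = (125-x)/2
29.25 [0.5183 0.0068 0.0929] [ 0.6913  0.6713 -0.1918  0.1861] [ 0.3 -0.4 -2.4] 0.0663 29.9 [ 0.09  0.43 -0.62  1.81  0.71  1.37 -0.84]
to [0.5179 0.0086 0.0916] d [ 0.011 -0.003  0.001] rot [-0.0006  0.     -0.0008]
```

Call:
{"op": "play_rows", "data": {
  "claw": [0.9,0.9],
  "delta_pos": [
    [0.0012,0,-0.0065],
    [0,0,0]
  ],
  "delta_rot": [
    [0,-0.0056,0],
    [0,0,0]
  ]
}}

```text
time: 29.45
ee_pos: [0.5183, 0.0078, 0.094]
eef_rot: [0.69, 0.67, -0.198, 0.192]
ft_force: [0.0, 0.3, -2.8]
width: 0.066
grip_force: 29.9
```

```bash
python3 -c "
from h import *
edges('r9.png');edges('r10.png')"
```

```text
L ............................---------...#############.#########
R #............................--..#############..############.##
  x=125 ...               mouth at col 26; col = (125-x)/2
L ............................---------...#############.#########
R #............................--..#############.#############.##
  x=125 ...               mouth at col 26; col = (125-x)/2
```

Call:
{"op": "play_rows", "data": {
  "claw": [0.9,0.9],
  "delta_pos": [
    [0.0012,0,-0.0065],
    [0,0,0]
  ],
  "delta_rot": [
    [0,-0.0056,0],
    [0,0,0]
  ]
}}

```text
time: 29.75
ee_pos: [0.5183, 0.0086, 0.095]
eef_rot: [0.688, 0.668, -0.204, 0.198]
ft_force: [0.4, -0.2, -2.6]
width: 0.066
grip_force: 29.9
```

```bash
python3 -c "
from h import *
edges('r11.png');edges('r12.png')"
```

```text
L .............................-------...#############.##########
R #...............................#############.#################
  x=125 ...               mouth at col 26; col = (125-x)/2
L .............................-------..#############.###########
R #..............................#############..#################
  x=125 ...               mouth at col 26; col = (125-x)/2
```

Call:
{"op": "play_rows", "data": {
  "claw": [0.9],
  "delta_pos": [
    [0,0,0]
  ],
  "delta_rot": [
    [0,0,0]
  ]
}}

```text
time: 29.95
ee_pos: [0.5184, 0.0082, 0.095]
eef_rot: [0.688, 0.668, -0.204, 0.198]
ft_force: [0.2, 0.3, -3.4]
width: 0.0661
grip_force: 29.9
```

```bash
python3 -c "
from h import *
edges('r13.png')"
```

```text
L .............................------..#############.############
R ..............................#########..##.###################
  x=125 ...               mouth at col 26; col = (125-x)/2
```

Call:
{"op": "play_rows", "data": {
  "claw": [0.9],
  "delta_pos": [
    [0,0,0]
  ],
  "delta_rot": [
    [0,0,0]
  ]
}}

```text
time: 30.1
ee_pos: [0.5184, 0.0081, 0.0951]
eef_rot: [0.688, 0.668, -0.204, 0.198]
ft_force: [-0.5, -0.0, -2.9]
width: 0.0661
grip_force: 29.9
```

```bash
python3 -c "
from h import *
edges('r14.png')"
```

```text
L .............................------..#############.############
R ..............................#############.###################
  x=125 ...               mouth at col 26; col = (125-x)/2
```

Call:
{"op": "play_rows", "data": {
  "claw": [0.9],
  "delta_pos": [
    [0,0,0]
  ],
  "delta_rot": [
    [0,0,0]
  ]
}}

```text
time: 30.25
ee_pos: [0.5184, 0.0081, 0.095]
eef_rot: [0.688, 0.668, -0.204, 0.198]
ft_force: [-0.0, -0.5, -2.6]
width: 0.0659
grip_force: 29.9
```

```bash
python3 -c "
from h import *
edges('r15.png');log()"
```

```text
L .............................------..#############.############
R ..............................##########.##.###################
  x=125 ...               mouth at col 26; col = (125-x)/2
30.3 [0.5184 0.0081 0.095 ] [ 0.6881  0.6676 -0.2039  0.1979] [-0.3  0.4 -2.8] 0.0657 29.9 [ 0.06  0.44 -0.61  1.8   0.73  1.4  -0.86]
```

Call:
{"op": "play_rows", "data": {
  "claw": [0.9,0.9],
  "delta_pos": [
    [0.0012,0,-0.0065],
    [0,0,0]
  ],
  "delta_rot": [
    [0,-0.0056,0],
    [0,0,0]
  ]
}}

```text
time: 30.5
ee_pos: [0.5184, 0.0096, 0.0959]
eef_rot: [0.686, 0.666, -0.21, 0.204]
ft_force: [-0.8, -0.1, -3.5]
width: 0.0655
grip_force: 29.9
```

```bash
python3 -c "
from h import *
edges('r16.png');edges('r17.png')"
```

```text
L ...............................--...########..###.#############
R ............#................###......####.####################
  x=125 ...               mouth at col 26; col = (125-x)/2
L ...............................--..##########.#.###############
R ............#................##......###.######################
  x=125 ...               mouth at col 26; col = (125-x)/2
```

Call:
{"op": "play_rows", "data": {
  "claw": [0.9,0.9],
  "delta_pos": [
    [0.0012,0,-0.0065],
    [0,0,0]
  ],
  "delta_rot": [
    [0,-0.0056,0],
    [0,0,0]
  ]
}}

```text
time: 30.8
ee_pos: [0.5184, 0.0105, 0.0968]
eef_rot: [0.684, 0.664, -0.216, 0.21]
ft_force: [-0.0, 0.4, -3.7]
width: 0.066
grip_force: 29.9
```

```bash
python3 -c "
from h import *
edges('r18.png');edges('r19.png');log();lip(-.05,.09,.041,35)"
```

```text
L ............................#...........#.###...##..######.####
R .............................#...#.#.........##################
  x=125 ...               mouth at col 26; col = (125-x)/2
L ....................................###......##..#.####.##.####
R ..............................#...........#####################
  x=125 ...               mouth at col 26; col = (125-x)/2
30.9 [0.5185 0.0103 0.0968] [ 0.6842  0.6643 -0.216   0.2096] [-0.4 -0.7 -3. ] 0.066 29.9 [ 0.03  0.46 -0.6   1.79  0.76  1.44 -0.89]
to [0.518  0.0123 0.0955] d [ 0.012 -0.003 -0.   ] rot [-0.0007  0.0002 -0.0009]
```

```bash
cat >> h.py <<'E'
def e2(name,load=False):
    im=(cv2.imread('pics/'+name) if load else rect(name)).astype(float)
    for y in (-17,-10,10,17):
        seg=im[:,35+y-2:35+y+3].mean(1);q=(seg[:,2]-seg[:,0])/seg.mean(1);g=seg.mean(1)
        print('%4d '%y,''.join('-' if q[i]<.04 else ('s' if g[i]<75 else ('t' if q[i]>.22 else ('#' if q[i]>.12 else '.'))) for i in range(0,125,2)))
E
python3 -c "
from h import *
for n in ('r12','r17','r19'): e2(n+'.png',True)
e2('r20.png')"
```

```text
-17  ststtttttttttsssttttsstt-###--------..#############.###########
 -10  sssssstttttttsssttttsstt-###--------..#############.###########
  10  #ssssstt##...tssttttsstt-###--.#############.##################
  17  #tttsstt.....tssttttsstt-###.-.#############.##################
 -17  ststttttttttttssttttsstt-###-----##############################
 -10  ssssssstttttttssttttsstt-###-----.#############################
  10  #sssssst###.#tssttttsstt-######################################
  17  #tttsstt#.#.ttssttttsstt.######tttt############################
 -17  ssstttttttttttssttttsstts######ttttt###########################
 -10  ssssssstttttttssttttsstts###tttttttt####tt#####################
  10  #sssssst##tssssssttssssss###-########tttt######################
  17  #tttsstt#.#ssssssttssssss###..##tttt####tt#####################
 -17  ssstttttttttttssttttstttt###ttttt#########tt################---
 -10  sssssssttttttsssttttssttt###ttttt#####tttt##################---
  10  #sssssst##tsssttttsssssss########ttttt#########################
  17  stttsstt#.tsssttttsssssss####ttttt##ttt####tt##################
```

Call:
{"op": "play_rows", "data": {
  "claw": [0.9,0.9],
  "delta_pos": [
    [0,0,0],
    [0,0,0]
  ],
  "delta_rot": [
    [0,0,0],
    [0,0,0]
  ]
}}

```text
time: 31.15
ee_pos: [0.5185, 0.0099, 0.097]
eef_rot: [0.684, 0.664, -0.216, 0.21]
ft_force: [-0.5, 0.5, -2.0]
width: 0.0658
grip_force: 29.9
```

Run:
```python
from h import *
e2('r21.png')
w=snap('wrist','w3.png')['pixels']
cv2.imwrite('pics/w3c.png',cv2.resize(w[20:300,130:403,::-1],(780,800*280//280*600//800),interpolation=cv2.INTER_CUBIC))
```

```text
-17  ssttttttttsssssssssssssss###t###ttttt##############.-----------
 -10  ssssssttttsssstssssssssss###tttttt#ttt###t#########.-----------
  10  sssssstt##ssssttttsssssss######tttttt##########################
  17  stttsstt..tsssttttsssssss####tttt#ttt####ttt###################
```

View pics/w3c.png

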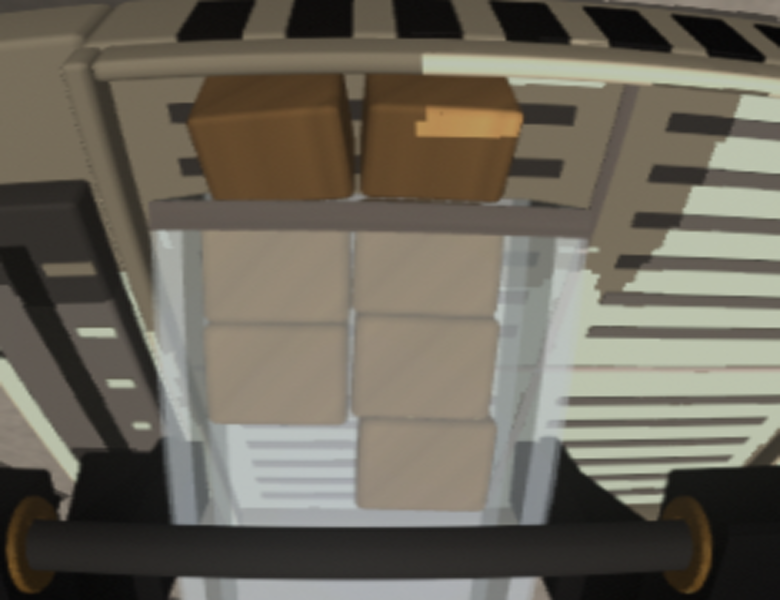

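The wrist view shows two blocks out on the tray floor in the first quarter, at (270,140) and (440,140). Five are still inside, queued behind the lip. I tilt back about the lip and draw away.

Call:
{"op": "play_rows", "data": {
  "claw": [0.9,0.9,0.9,0.9,0.9],
  "delta_pos": [
    [-0.0084,0,0.0455],
    [-0.0084,0,0.0455],
    [-0.0084,0,0.0455],
    [0,0,0],
    [0,0,0]
  ],
  "delta_rot": [
    [0,0.0389,0],
    [0,0.0389,0],
    [0,0.0389,0],
    [0,0,0],
    [0,0,0]
  ]
}}

```text
time: 31.75
ee_pos: [0.5177, -0.0087, 0.0755]
eef_rot: [0.713, 0.69, -0.088, 0.085]
ft_force: [-0.1, 0.7, -3.2]
width: 0.0657
grip_force: 29.9
```

```bash
python3 -c "
from h import *
log();e2('r22.png');lip(-.05,.07,.05,14);lip(-.05,-.07,.055,14)"
```

```text
31.75 [ 0.5177 -0.0087  0.0755] [ 0.7132  0.6901 -0.0883  0.0855] [-0.1  0.7 -3.2] 0.0657 29.9 [ 0.34  0.34 -0.65  1.87  0.49  1.13 -0.57]
 -17  ####tttstttttttttttssttt-#############.############------------
 -10  #####-#stttttttttttssttt-#############.############------------
  10  #####-#sttttttttttttsttt-#############.############.###########
  17  #####-#tttttttttttttsttt-#############.########################
to [ 0.517  -0.0237  0.0817] d [-0.088 -0.001 -0.01 ] rot [-0.0003  0.0005 -0.0013]
to [ 0.5134 -0.1636  0.0867] d [-0.773  0.002  0.136] rot [-0.0003  0.0005 -0.0013]
```

Call:
{"op": "play_rows", "data": {
  "claw": [0.9,0.9,0.9,0.9,0.9,0.9,0.9,0.9],
  "delta_pos": [
    [-0.04,0,0],
    [-0.08,0,0.01],
    [-0.12,0,0.02],
    [-0.14,0,0.026],
    [-0.14,0,0.026],
    [-0.12,0,0.026],
    [-0.09,0,0.016],
    [-0.04,0,0.01]
  ],
  "delta_rot": [
    [0,0,0],
    [0,0,0],
    [0,0,0],
    [0,0,0],
    [0,0,0],
    [0,0,0],
    [0,0,0],
    [0,0,0]
  ]
}}

```text
time: 32.6
ee_pos: [0.5131, -0.1643, 0.0867]
eef_rot: [0.712, 0.691, -0.088, 0.085]
ft_force: [0.0, -0.5, -3.9]
width: 0.0659
grip_force: 29.9
```

Call:
{"op": "play_rows", "data": {
  "claw": [0.9],
  "delta_pos": [
    [0,0,0]
  ],
  "delta_rot": [
    [0,0,0]
  ]
}}

```text
time: 32.7
ee_pos: [0.5132, -0.1633, 0.0865]
eef_rot: [0.712, 0.691, -0.088, 0.085]
ft_force: [-0.4, 0.1, -2.7]
width: 0.0659
grip_force: 29.9
```

```bash
python3 -c "
from h import *
log();e2('r23.png');lip(-.05,-.07,.044,14);lip(-.05,-.07,.044,32)"
```

```text
32.7 [ 0.5132 -0.1633  0.0865] [ 0.7124  0.6911 -0.0879  0.085 ] [-0.4  0.1 -2.7] 0.0659 29.9 [ 0.57  0.3  -0.57  1.87  0.47  1.07 -0.25]
 -17  ttsssttttsssttttssttttss-#############.############------------
 -10  ..###...##ssttttssttttss-#############.############------------
  10  --.##----.##----##ttttss-#############.############.###########
  17  --.##----.##----##tttt#s-#############.############.###########
to [ 0.5134 -0.1636  0.0757] d [0.006 0.    0.054] rot [-0.0003  0.0001 -0.0009]
to [ 0.5137 -0.1504  0.0956] d [ 0.046  0.    -0.058] rot [-0.0005 -0.0999 -0.0009]
```

Call:
{"op": "play_rows", "data": {
  "claw": [0.9,0.9,0.9,0.9,0.9],
  "delta_pos": [
    [0.005,0,0.027],
    [0.005,0,-0.022],
    [0.005,0,-0.026],
    [0.005,0,-0.026],
    [0,0,0]
  ],
  "delta_rot": [
    [0,0,0],
    [0,-0.03,0],
    [0,-0.035,0],
    [0,-0.033,0],
    [0,0,0]
  ]
}}

```text
time: 33.25
ee_pos: [0.5141, -0.1503, 0.0928]
eef_rot: [0.687, 0.673, -0.195, 0.19]
ft_force: [-0.2, 1.1, -2.5]
width: 0.0656
grip_force: 29.9
```

```bash
python3 -c "
from h import *
log();e2('r24.png');lip(-.05,-.07,.041,32)"
```

```text
33.25 [ 0.5141 -0.1503  0.0928] [ 0.6874  0.6731 -0.1954  0.1905] [-0.2  1.1 -2.5] 0.0656 29.9 [ 0.33  0.34 -0.55  1.91  0.77  1.21 -0.61]
 -17  ttssstttttsstttttsstttttt####################.-----------------
 -10  ttssstttttsstttttsstttttt####################.-----------------
  10  ###ss#....####tttsstttttt#################################.----
  17  ...##.....####tttsstttttt##################################----
to [ 0.5137 -0.1504  0.0926] d [ 0.008 -0.001 -0.003] rot [-0.     -0.0026  0.0008]
```

```bash
python3 -c "
from h import *
e2('r25.png')"
```

```text
-17  ttsstttttsssttttttttttttt###.#############---------------------
 -10  ttsstttttsssttttttttttttt###.#############---------------------
  10  ##ss##...#sstttttttttttts#############################.--------
  17  ..##......ssttttttttttttt##############################--------
```

Call:
{"op": "play_rows", "data": {
  "claw": [0.9],
  "delta_pos": [
    [0,0,0]
  ],
  "delta_rot": [
    [0,0,0]
  ]
}}

```text
time: 33.45
ee_pos: [0.5134, -0.1562, 0.0939]
eef_rot: [0.691, 0.67, -0.195, 0.189]
ft_force: [0.3, -0.2, -2.8]
width: 0.0657
grip_force: 29.9
```

```bash
python3 -c "
from h import *
e2('r26.png');e2('r27.png')"
```

```text
-17  ssttttsssstttsssssssssst-#############-------------------------
 -10  ssttttsssstttttttttttsst-#############-------------------------
  10  #s####sssstttttttttssssst########################--------------
  17  ##....sssstttttttttttssst########################--------------
 -17  ssttttssssttssssssssssst-#############-------------------------
 -10  ssttttsssstttttttttttsst-#############-------------------------
  10  #s####sssstttttttttssssst########################--------------
  17  ##....sssstttttttttttssst########################--------------
```

Call:
{"op": "play_rows", "data": {
  "claw": [0.9,0.9,0.9,0.9,0.9],
  "delta_pos": [
    [-0.0084,0,0.0455],
    [-0.0084,0,0.0455],
    [-0.0084,0,0.0455],
    [0,0,0],
    [0,0,0]
  ],
  "delta_rot": [
    [0,0.0389,0],
    [0,0.0389,0],
    [0,0.0389,0],
    [0,0,0],
    [0,0,0]
  ]
}}

```text
time: 34.05
ee_pos: [0.5124, -0.1736, 0.0716]
eef_rot: [0.716, 0.692, -0.067, 0.065]
ft_force: [-0.4, 1.1, -1.8]
width: 0.0658
grip_force: 29.9
```

Run:
```python
from h import *
log();e2('r28.png');lip(-.05,-.1,.06,8)
c=snap('top','t3.png')['pixels'];w=snap('wrist','w4.png')['pixels']
a=cv2.resize(c[150:250,175:275,::-1],(400,400),interpolation=cv2.INTER_CUBIC);b=cv2.resize(w[:300,110:410,::-1],(400,400))
cv2.imwrite('pics/v2.png',np.hstack([a,b]))
```

```text
34.05 [ 0.5124 -0.1736  0.0716] [ 0.7161  0.6917 -0.0671  0.065 ] [-0.4  1.1 -1.8] 0.0658 29.9 [ 0.61  0.32 -0.56  1.87  0.42  1.03 -0.18]
 -17  #.ttttttttttttttttttssstt#########.----------------------------
 -10  ##-.ttttttttttttttttssstt#########.----------------------------
  10  #.-ttttttttttttt--.tstttt#.####################----------------
  17  #.-ttttttttttttt---.ssttt#.#######.############----------------
to [ 0.5125 -0.1966  0.0843] d [-0.133  0.003 -0.04 ] rot [-0.0002  0.0151 -0.0017]
```

View pics/v2.png

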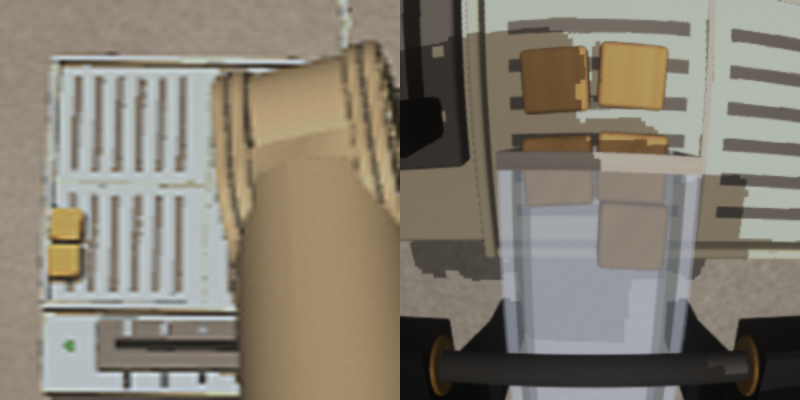

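The top view shows the first pair flat at the +y end of the near half, (65,225) and (65,262). The wrist view shows the second pair flat at (555,80) and (632,78). Three blocks remain inside, the front two overhanging the lip slightly.

```bash
cat >> h.py <<'E'
def wray(u,v,z,s):
    M=R.from_quat(s['eef_rot']);dx,dy=u-255.2,v-190.9;rr=np.hypot(dx,dy);th=rr/297.3
    d=np.array([np.sin(th)*dx/rr,-np.sin(th)*dy/rr,-np.cos(th)])
    o=M.apply(HE[:,3])+s['ee_pos'];d=M.apply(HE[:,:3]@d);p=o+d*(z-o[2])/d[2]
    return R.from_euler('z',-FY,degrees=True).apply(p-FO)
E
python3 - <<'E'
from h import *
s=r.read_state()
for x,y in [(555,80),(632,78),(522,48),(586,48),(588,108),(525,112),(710,60),(710,150)]: print((x,y),wray(110+(x-400)*.75,y*.75,.061 if x<700 else .035,s).round(4))
import pickle
c=pickle.load(open('cal.pkl','rb'))['top']
F=R.from_euler('z',-FY,degrees=True)
for x,y in [(66,224),(65,261),(48,208),(82,276)]: print(F.apply(px(c,175+x/4,150+y/4,.061)-FO).round(4))
lip(0,-.1,.11,0);lip(.05,.085,.10,0)
E
```

```text
(555, 80) [-0.0656 -0.0425  0.061 ]
(632, 78) [-0.0365 -0.0418  0.061 ]
(522, 48) [-0.0779 -0.0294  0.061 ]
(586, 48) [-0.0538 -0.0303  0.061 ]
(588, 108) [-0.0532 -0.0537  0.061 ]
(525, 112) [-0.0776 -0.0547  0.061 ]
(710, 60) [ 0.0012 -0.0325  0.035 ]
(710, 150) [ 0.004  -0.0751  0.035 ]
[-0.0373  0.1115  0.061 ]
[-0.0673  0.1112  0.061 ]
[-0.0244  0.1264  0.061 ]
[-0.0793  0.0972  0.061 ]
to [ 0.5624 -0.2005  0.124 ] d [-0.19   0.25  -0.231] rot [-0.      0.0594 -0.0007]
to [ 0.6172 -0.0169  0.114 ] d [ 0.729  0.498 -0.354] rot [-0.      0.0594 -0.0007]
```

Call:
{"op": "play_rows", "data": {
  "claw": [0.9,0.9,0.9,0.9,0.9,0.9],
  "delta_pos": [
    [-0.01,0,-0.03],
    [-0.01,0,-0.06],
    [0,0,-0.08],
    [0,0,-0.06],
    [0,0,-0.02],
    [0,0,0]
  ],
  "delta_rot": [
    [0,0.01,0],
    [0,0.02,0],
    [0,0.02,0],
    [0,0.01,0],
    [0,0,0],
    [0,0,0]
  ]
}}

```text
time: 34.8
ee_pos: [0.5134, -0.1698, 0.122]
eef_rot: [0.717, 0.697, 0.0, -0.0]
ft_force: [-0.4, -0.4, -2.5]
width: 0.0658
grip_force: 29.9
```

```bash
python3 -c "
from h import *
log();e2('r29.png');lip(.05,.085,.10,0)
from ik import *
x=model();q0=np.array(r.read_state()['joint_positions'])
for t in (0,33):
  p,q=lip(.05,.085,.043,t,show=False);b=ik(p,q,x,q0=q0);print(t,b[0].round(4),b[1].round(2))
"
```

```text
34.8 [ 0.5134 -0.1698  0.122 ] [ 7.172e-01  6.969e-01  5.000e-04 -2.000e-04] [-0.4 -0.4 -2.5] 0.0658 29.9 [ 0.76  0.29 -0.6   1.78  0.18  1.13  0.07]
 -17  --------##-ttttttttt--ttt#########.----------------------------
 -10  --------##-tttttttts-.ttt#########-----------------------------
  10  --------.#-tttttttt#-tttt#.####################----------------
  17  --------##-t#tt###t#-tttt#.#######.############----------------
to [ 0.6172 -0.0169  0.114 ] d [0.777 0.499 0.038] rot [-0.0001 -0.0004 -0.0007]
0 0.0 [ 0.45  0.54 -0.65  1.63  0.36  1.09 -0.32]
33 0.0 [ 0.22  0.7  -0.83  1.54  0.96  1.57 -0.84]
```

Blocks stay in place. Carrying to the far lane at the +y end.

Call:
{"op": "play_rows", "data": {
  "claw": [0.9,0.9,0.9,0.9,0.9,0.9,0.9,0.9],
  "delta_pos": [
    [0,0.05,0],
    [0.03,0.08,0],
    [0.08,0.1,0],
    [0.12,0.1,0],
    [0.14,0.08,0],
    [0.14,0.05,0],
    [0.12,0.03,0],
    [0.08,0.01,0]
  ],
  "delta_rot": [
    [0,0,0],
    [0,0,0],
    [0,0,0],
    [0,0,0],
    [0,0,0],
    [0,0,0],
    [0,0,0],
    [0,0,0]
  ]
}}

```text
time: 35.65
ee_pos: [0.6178, -0.0283, 0.1213]
eef_rot: [0.717, 0.697, 0.001, -0.001]
ft_force: [-0.3, -0.6, -3.4]
width: 0.0661
grip_force: 29.9
```

Call:
{"op": "play_rows", "data": {
  "claw": [0.9,0.9,0.9,0.9,0.9,0.9,0.9,0.9],
  "delta_pos": [
    [0.05,0,0],
    [0.02,0,0],
    [0,0,0],
    [0,0,0],
    [0,0,0],
    [0,0,0],
    [0,0,0],
    [0,0,0]
  ],
  "delta_rot": [
    [0,0,0],
    [0,0,0],
    [0,-0.01,0],
    [0,-0.02,0],
    [0,-0.02,0],
    [0,-0.02,0],
    [0,-0.01,0],
    [0,0,0]
  ]
}}

```text
time: 36.45
ee_pos: [0.6175, -0.0169, 0.122]
eef_rot: [0.712, 0.692, -0.089, 0.087]
ft_force: [-0.1, 0.5, -1.6]
width: 0.0658
grip_force: 29.9
```

```bash
python3 -c "
from h import *
log();e2('r30.png');lip(.05,.085,.043,14.4);lip(.05,.085,.043,31)"
```

```text
36.45 [ 0.6175 -0.0169  0.122 ] [ 0.7116  0.6915 -0.0894  0.0867] [-0.1  0.5 -1.6] 0.0658 29.9 [ 0.25  0.47 -0.57  1.57  0.51  1.28 -0.48]
 -17  ###ttttttsstttssttttssttt#########.----------------------------
 -10  ###-#--.###tttssttttssttt#########-----------------------------
  10  ###-#---.##---#sttttssttt######################----------------
  17  ###-#----##---.#.--.#tttt#########.############----------------
to [ 0.6174 -0.0111  0.0752] d [ 0.09  -0.002  0.219] rot [-0.0003 -0.0008 -0.0011]
to [0.6177 0.001  0.0936] d [ 0.126 -0.002  0.115] rot [-0.0005 -0.093  -0.0011]
```

Call:
{"op": "play_rows", "data": {
  "claw": [0.9,0.9,0.9,0.9,0.9,0.9,0.9,0.9],
  "delta_pos": [
    [0.02,0,0.05],
    [0.03,0,0.08],
    [0.02,0,0.07],
    [0.006,0,0.019],
    [0.005,0,-0.026],
    [0.005,0,-0.026],
    [0.003,0,-0.02],
    [0,0,0]
  ],
  "delta_rot": [
    [0,0,0],
    [0,0,0],
    [0,0,0],
    [0,0,0],
    [0,-0.022,0],
    [0,-0.03,0],
    [0,-0.03,0],
    [0,0,0]
  ]
}}

```text
time: 37.3
ee_pos: [0.6175, -0.0025, 0.0874]
eef_rot: [0.693, 0.677, -0.18, 0.174]
ft_force: [-1.1, 1.0, -3.1]
width: 0.066
grip_force: 29.9
```

```bash
python3 -c "
from h import *
log();e2('r31.png');lip(.05,.085,.041,29)"
```

```text
37.3 [ 0.6175 -0.0025  0.0874] [ 0.6926  0.6765 -0.1798  0.1741] [-1.1  1.  -3.1] 0.066 29.9 [ 0.03  0.57 -0.49  1.57  0.73  1.38 -0.71]
 -17  ssssttttttttsssttsssssttt######.-------------------------------
 -10  ssssstttttttsssttsstttttt#####..-------------------------------
  10  #sssst####ssssssssttsssss###-.#############--------------------
  17  #sssst..##ssssttttttsssss###..#############--------------------
to [ 0.6177 -0.0007  0.0896] d [ 0.011 -0.001 -0.018] rot [-0.0005 -0.0007  0.0002]
```

Call:
{"op": "play_rows", "data": {
  "claw": [0.9,0.9],
  "delta_pos": [
    [0.0024,0,-0.013],
    [0,0,0]
  ],
  "delta_rot": [
    [0,-0.0111,0],
    [0,0,0]
  ]
}}

```text
time: 37.55
ee_pos: [0.618, -0.0054, 0.0908]
eef_rot: [0.692, 0.671, -0.192, 0.186]
ft_force: [-1.4, -0.0, -3.3]
width: 0.0658
grip_force: 29.9
```

```bash
python3 -c "
from h import *
e2('r32.png');e2('r33.png')"
```

```text
-17  ttttttttttsssstssssssssss###-----------------------------------
 -10  sssttttttssssssssssssssss###-----------------------------------
  10  sssttt#tsssssssssstssssst###########---------------------------
  17  sstt....ssssttttttttsssss###########.--------------------------
 -17  ttttttttttsssstssssssssss###-----------------------------------
 -10  sssttttttssssssssssssssss###-----------------------------------
  10  sssttt#tssssssssstttsssst###########---------------------------
  17  sstt...tssssttttttttsssss###########.--------------------------
```

Call:
{"op": "play_rows", "data": {
  "claw": [0.9,0.9,0.9,0.9,0.9],
  "delta_pos": [
    [-0.0084,0,0.0455],
    [-0.0084,0,0.0455],
    [-0.0084,0,0.0455],
    [0,0,0],
    [0,0,0]
  ],
  "delta_rot": [
    [0,0.0389,0],
    [0,0.0389,0],
    [0,0.0389,0],
    [0,0,0],
    [0,0,0]
  ]
}}

```text
time: 38.15
ee_pos: [0.6175, -0.0234, 0.0683]
eef_rot: [0.716, 0.692, -0.063, 0.061]
ft_force: [0.6, 0.4, -1.5]
width: 0.0659
grip_force: 29.9
```

```bash
python3 -c "
from h import *
log();e2('r34.png');lip(.05,-.07,.055,10)"
```

```text
38.15 [ 0.6175 -0.0234  0.0683] [ 0.7164  0.6922 -0.0631  0.0612] [ 0.6  0.4 -1.5] 0.0659 29.9 [ 0.3   0.52 -0.57  1.62  0.49  1.16 -0.46]
 -17  .-t---.tttttttssssstttts-###-----------------------------------
 -10  .-t.--#tttttttttttt#ttts-###-----------------------------------
  10  .-t-ttttttttttttt#--tttst#.#########---------------------------
  17  .-t-.tttttttttttt#--#ttst#.#########---------------------------
to [ 0.6133 -0.1683  0.0818] d [-0.736  0.002  0.062] rot [-0.0002  0.0003 -0.0016]
```

Call:
{"op": "play_rows", "data": {
  "claw": [0.9,0.9,0.9,0.9,0.9,0.9,0.9,0.9],
  "delta_pos": [
    [-0.04,0,-0.01],
    [-0.08,0,0],
    [-0.12,0,0.02],
    [-0.14,0,0.026],
    [-0.14,0,0.026],
    [-0.12,0,0.02],
    [-0.08,0,0.01],
    [-0.04,0,0]
  ],
  "delta_rot": [
    [0,0,0],
    [0,0,0],
    [0,0,0],
    [0,0,0],
    [0,0,0],
    [0,0,0],
    [0,0,0],
    [0,0,0]
  ]
}}

```text
time: 39.0
ee_pos: [0.6126, -0.1757, 0.0765]
eef_rot: [0.716, 0.693, -0.063, 0.061]
ft_force: [-0.0, -0.1, -3.3]
width: 0.0663
grip_force: 29.9
```

```bash
python3 -c "
from h import *
log();e2('r35.png');lip(.05,-.07,.042,10);lip(.05,-.07,.042,31)"
```

```text
39.0 [ 0.6126 -0.1757  0.0765] [ 0.7155  0.6931 -0.0631  0.061 ] [-0.  -0.1 -3.3] 0.0663 29.9 [ 0.51  0.51 -0.52  1.6   0.47  1.13 -0.2 ]
 -17  ##.-tttsstttttsstttttsst-###-----------------------------------
 -10  ##.--.##s#tt#.#s###ttsst-###-----------------------------------
  10  ##.----###----##.--.tssst..#########---------------------------
  17  ##.----##.----##.--#tssst#.#########---------------------------
to [ 0.6133 -0.1683  0.0688] d [0.045 0.001 0.033] rot [-0.0003  0.0004 -0.0019]
to [ 0.6137 -0.1539  0.0926] d [ 0.095  0.001 -0.097] rot [-0.0006 -0.1162 -0.0018]
```

Call:
{"op": "play_rows", "data": {
  "claw": [0.9,0.9,0.9,0.9,0.9,0.9],
  "delta_pos": [
    [0.03,0,0.03],
    [0.005,0,-0.025],
    [0.006,0,-0.031],
    [0.006,0,-0.031],
    [0.006,0,-0.031],
    [0,0,0]
  ],
  "delta_rot": [
    [0,0,0],
    [0,-0.025,0],
    [0,-0.03,0],
    [0,-0.03,0],
    [0,-0.03,0],
    [0,0,0]
  ]
}}

```text
time: 39.65
ee_pos: [0.6141, -0.1498, 0.0889]
eef_rot: [0.689, 0.675, -0.189, 0.184]
ft_force: [0.3, 2.0, -2.0]
width: 0.066
grip_force: 29.9
```

```bash
python3 -c "
from h import *
log();e2('r36.png');lip(.05,-.07,.041,31)"
```

```text
39.65 [ 0.6141 -0.1498  0.0889] [ 0.6888  0.6752 -0.189   0.1843] [ 0.3  2.  -2. ] 0.066 29.9 [ 0.22  0.52 -0.44  1.65  0.78  1.26 -0.54]
 -17  tttttsssttttsssttttssttt-###-----------------------------------
 -10  tttttsssttttsssttttssttt-###-----------------------------------
  10  ..###ss#....tssttttsssttt#####---------------------------------
  17  .....###.....sstttttttttt#####.--------------------------------
to [ 0.6137 -0.1539  0.0916] d [-0.013 -0.001 -0.007] rot [ 0.0001 -0.0027  0.001 ]
```

Call:
{"op": "play_rows", "data": {
  "claw": [0.9,0.9,0.9],
  "delta_pos": [
    [0.0024,0,-0.013],
    [0.0024,0,-0.013],
    [0,0,0]
  ],
  "delta_rot": [
    [0,-0.0111,0],
    [0,-0.0111,0],
    [0,0,0]
  ]
}}

```text
time: 40.0
ee_pos: [0.6135, -0.1526, 0.0939]
eef_rot: [0.685, 0.665, -0.214, 0.208]
ft_force: [-0.8, 0.8, -3.1]
width: 0.0658
grip_force: 29.9
```

```bash
python3 -c "
from h import *
e2('r37.png');e2('r38.png')"
```

```text
-17  ttssstttttsssttttsstttts.###-----------------------------------
 -10  ttssstttttsstttttsstttts-###-----------------------------------
  10  ###sstssssssssstttssssts-###-----------------------------------
  17  ..####ssssstttttttssssts.###-----------------------------------
 -17  ttssstttttsstttttsstttts.###-----------------------------------
 -10  ttssstttttsstttttsstttts-###-----------------------------------
  10  ##ssstsssssssssstttsssts-###-----------------------------------
  17  ..####sssstttttttttsssts.###-----------------------------------
```

Call:
{"op": "play_rows", "data": {
  "claw": [0.9,0.9,0.9,0.9,0.9,0.9,0.9,0.9],
  "delta_pos": [
    [-0.05,0,-0.02],
    [-0.05,0,-0.03],
    [-0.02,0,-0.1],
    [0,0,-0.15],
    [0,0,-0.15],
    [0,0,-0.15],
    [0,0,-0.1],
    [0,0,0]
  ],
  "delta_rot": [
    [0,0.02,0],
    [0,0.035,0],
    [0,0.04,0],
    [0,0.04,0],
    [0,0.04,0],
    [0,0.02,0],
    [0,0,0],
    [0,0,0]
  ]
}}

```text
time: 40.9
ee_pos: [0.6149, -0.1461, 0.2447]
eef_rot: [0.719, 0.695, 0.004, -0.0]
ft_force: [-0.2, 0.7, -1.9]
width: 0.0657
grip_force: 29.9
```

```bash
cat > plan.py <<'E'
from h import *
from ik import *
log();e2('r39.png')
x=model();print(x.reshape(8,3).round(3)[[0,-1]])
def cont(q,p,rot):
    def f(z): t,rr=fk(z,x);return np.r_[(t-p)*5,(rr.inv()*rot).as_rotvec(),(z-q)*.003]
    z=least_squares(f,np.clip(q,L[:,0]+.005,L[:,1]-.005),bounds=(L[:,0],L[:,1]));return z.x,np.abs(z.fun[:6]).max()
for X,Y in [(.50,-.33),(.45,-.33),(.5,-.25),(.4,-.3)]:
  for m in range(-30,121,30):
    p=np.array([X,Y,.25]);e,q=ik(p,shrot(m,0,0),x,q0=np.array(r.read_state()['joint_positions']))
    out=[]
    for t in range(0,-91,-6):
        q,e=cont(q,p,shrot(m,t,0)); 
        if e>.01: break
    ok=t
    ez=None
    if e<=.01:
        for z in np.arange(.25,.115,-.02): q,ez=cont(q,np.array([X,Y,z]),shrot(m,-90,0))
    print(X,Y,m,'tilt reached',ok,'lower',ez,q.round(2))
E
python3 plan.py
```

```text
40.9 [ 0.6149 -0.1461  0.2447] [ 7.186e-01  6.954e-01  3.800e-03 -1.000e-04] [-0.2  0.7 -1.9] 0.0657 29.9 [ 0.59  0.39 -0.57  1.39  0.2   1.42 -0.01]
 -17  ------.---.-------.---.t-###-----------------------------------
 -10  #--#--.#--#-------#---#t-.##-----------------------------------
  10  #--#--.#--#-------..tttt-..#-----------------------------------
  17  ...--.......----......-.-#.#.----------------------------------
[[-0.    -0.     0.129]
 [-0.    -0.     0.176]]
0.5 -0.33 -30 tilt reached -60 lower None [ 0.8  -0.27 -0.27  2.37 -1.27  0.06 -0.35]
0.5 -0.33 0 tilt reached -60 lower None [ 2.39  0.12 -1.47  2.16 -1.27  0.73  0.31]
0.5 -0.33 30 tilt reached -90 lower 3.734960800361208e-07 [ 1.59  0.9  -0.55  1.85 -1.21  1.29  1.01]
0.5 -0.33 60 tilt reached -90 lower 1.7727577894533006e-07 [ 1.44  1.13 -0.62  1.36 -0.77  1.65  0.68]
0.5 -0.33 90 tilt reached -90 lower None [ 1.37  1.5  -1.47  0.87 -0.1   2.06  0.04]
0.5 -0.33 120 tilt reached -42 lower None [ 0.83  0.8  -0.36  0.91 -0.12  2.06  0.99]
0.45 -0.33 -30 tilt reached -60 lower None [ 1.02 -0.37 -0.36  2.42 -1.27  
[... 915 characters left out ...]
6517194e-07 [ 1.4   1.56 -1.31  1.09 -0.05  1.89  0.24]
0.5 -0.25 120 tilt reached -48 lower None [ 0.91  0.81 -0.61  1.01 -0.11  2.06  0.8 ]
0.4 -0.3 -30 tilt reached -54 lower None [ 1.12 -0.5  -0.37  2.42 -0.88  0.45 -0.7 ]
0.4 -0.3 0 tilt reached -66 lower None [ 0.4  -0.29  0.72  2.42 -1.27  0.86  0.45]
0.4 -0.3 30 tilt reached -90 lower 4.1240069378889884e-07 [ 1.59  0.78 -0.34  2.   -1.21  1.47  1.13]
0.4 -0.3 60 tilt reached -90 lower 2.1872611144502317e-07 [ 1.03  0.93  0.15  1.6  -1.11  1.99  1.09]
0.4 -0.3 90 tilt reached -90 lower 1.8242199562035258e-07 [ 1.45  1.32 -0.9   1.16 -0.3   2.02  0.52]
0.4 -0.3 120 tilt reached -48 lower None [ 1.01  0.69 -0.48  1.18 -0.11  2.06  1.02]
```

Run:
```python
from h import *
import pickle
c=pickle.load(open('cal.pkl','rb'))['top']
for n,P in [('d2',[(553,400),(598,384),(638,480),(597,491)]),('d1',[(588,262),(676,293),(665,336),(570,303)]),('obar',[(422,408),(447,402),(484,488),(460,499)])]:
    print(n,[px(c,a/1.5625,b/1.5625,.05)[:2].round(3).tolist() for a,b in P])
w=snap('wrist','w5.png')['pixels'];t=snap('top','t5.png')['pixels'];s=snap('scene','s5.png')['pixels']
a=cv2.resize(s[130:270,215:355,::-1],(400,400),interpolation=cv2.INTER_CUBIC);b=cv2.resize(t[100:300,175:375,::-1],(400,400),interpolation=cv2.INTER_CUBIC)
cv2.imwrite('pics/v3.png',np.hstack([a,b]))
```

```text
d2 [[0.365, -0.427], [0.395, -0.521], [0.205, -0.584], [0.186, -0.501]]
d1 [[0.653, -0.521], [0.582, -0.701], [0.492, -0.668], [0.565, -0.476]]
obar [[0.354, -0.161], [0.365, -0.212], [0.196, -0.279], [0.176, -0.23]]
```

View pics/v3.png

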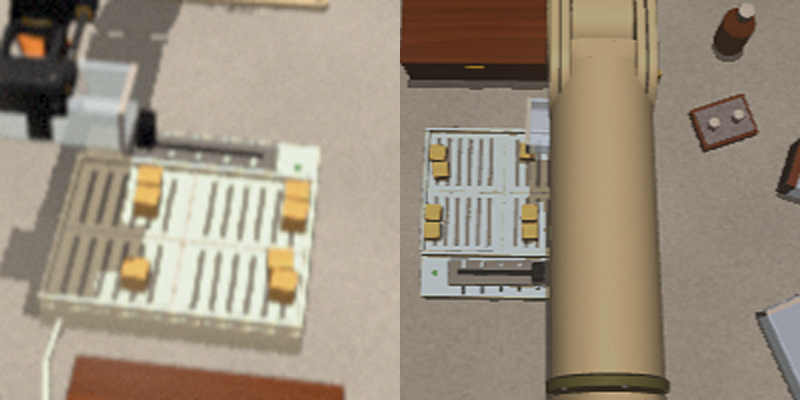

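The views show all seven blocks lying flat, with pairs in three quarters and one in the fourth, none stacked. Next I lay the empty shaker down near its old place and regrip it nearer the mouth so the hand stays high while standing it up.

Call:
{"op": "play_rows", "data": {
  "claw": [0.9,0.9,0.9,0.9,0.9],
  "delta_pos": [
    [0,0,0],
    [0,0,0],
    [0,0,0],
    [0,0,0],
    [0,0,0]
  ],
  "delta_rot": [
    [0,0,0.04],
    [0,0,0.04],
    [0,0,0.04],
    [0,0,0.038],
    [0,0,0]
  ]
}}

```text
time: 41.6
ee_pos: [0.6134, -0.1436, 0.24]
eef_rot: [0.867, 0.498, 0.001, -0.003]
ft_force: [0.1, -1.0, -1.9]
width: 0.0659
grip_force: 29.9
```

```bash
python3 -c "
from h import *
log();to(.5,-.30,.15,60)"
```

```text
41.6 [ 0.6134 -0.1436  0.24  ] [ 0.867   0.4983  0.001  -0.0035] [ 0.1 -1.  -1.9] 0.0659 29.9 [ 0.53  0.38 -0.49  1.4   0.17  1.41 -0.49]
delta units [-0.963 -0.094  0.446] yaw 59.78
rot units [-0.0016 -0.0016 -0.0012]
```

Call:
{"op": "play_rows", "data": {
  "claw": [0.9,0.9,0.9,0.9,0.9,0.9,0.9,0.9],
  "delta_pos": [
    [-0.16,-0.016,0],
    [-0.16,-0.016,0],
    [-0.16,-0.016,0],
    [-0.16,-0.016,0],
    [-0.16,-0.016,0],
    [-0.16,-0.014,0.1],
    [0,0,0.2],
    [0,0,0.15]
  ],
  "delta_rot": [
    [0,0,0],
    [0,0,0],
    [0,0,0],
    [0,0,0],
    [0,0,0],
    [0,0,0],
    [0,0,0],
    [0,0,0]
  ]
}}

```text
time: 42.4
ee_pos: [0.4996, -0.3007, 0.1478]
eef_rot: [0.866, 0.5, 0.001, -0.004]
ft_force: [0.5, 0.6, -2.1]
width: 0.066
grip_force: 29.9
```

Call:
{"op": "play_rows", "data": {
  "claw": [0.9,0.9],
  "delta_pos": [
    [0,0,0],
    [0,0,0]
  ],
  "delta_rot": [
    [-0.0016,-0.0016,-0.0012],
    [0,0,0]
  ]
}}

```text
time: 42.6
ee_pos: [0.5013, -0.2994, 0.1506]
eef_rot: [0.865, 0.502, 0.001, 0.0]
ft_force: [0.1, 0.6, -1.9]
width: 0.0657
grip_force: 29.9
```

```bash
python3 -c "
from h import *
log();to(.5,-.30,.014,60)"
```

```text
42.6 [ 0.5013 -0.2994  0.1506] [8.650e-01 5.018e-01 7.000e-04 3.000e-04] [ 0.1  0.6 -1.9] 0.0657 29.9 [ 0.8   0.32 -0.41  1.65  0.13  1.2  -0.16]
delta units [-0.006 -0.005  0.683] yaw 60.24
rot units [ 0.0004 -0.0003  0.0013]
```

Call:
{"op": "play_rows", "data": {
  "claw": [0.9,0.9,0.9,0.9,0.9,0.9,0.9,0.9],
  "delta_pos": [
    [0,0,0.15],
    [0,0,0.2],
    [0,0,0.2],
    [0,0,0.1],
    [0,0,0.025],
    [0,0,0.01],
    [0,0,0.006],
    [0,0,0]
  ],
  "delta_rot": [
    [0,0,0],
    [0,0,0],
    [0,0,0],
    [0,0,0],
    [0,0,0],
    [0,0,0],
    [0,0,0],
    [0,0,0]
  ]
}}

```text
time: 43.4
ee_pos: [0.5025, -0.3006, 0.0139]
eef_rot: [0.866, 0.501, 0.001, 0.002]
ft_force: [-0.1, -0.6, -2.1]
width: 0.0656
grip_force: 29.9
```

Call:
{"op": "play_rows", "data": {
  "claw": [0,0,0,0,0,0],
  "delta_pos": [
    [0,0,0],
    [0,0,0],
    [0,0,0],
    [0.05,0,0],
    [0.1,0,0],
    [0.075,0,0]
  ],
  "delta_rot": [
    [0,0,0],
    [0,0,0],
    [0,0,0],
    [0,0,0],
    [0,0,0],
    [0,0,0]
  ]
}}

```text
time: 44.0
ee_pos: [0.5248, -0.2593, 0.0124]
eef_rot: [0.866, 0.501, 0.001, 0.0]
ft_force: [0.3, 0.7, -0.1]
width: 0.0867
grip_force: 0.0
```

Call:
{"op": "play_rows", "data": {
  "claw": [0.9,0.9,0.9,0.9,0.9,0.9,0.9],
  "delta_pos": [
    [0,0,0],
    [0,0,0],
    [0,0,0],
    [0,0,0],
    [0,0,0],
    [0,0,0],
    [0,0,0]
  ],
  "delta_rot": [
    [0,0,0],
    [0,0,0],
    [0,0,0],
    [0,0,0],
    [0,0,0],
    [0,0,0],
    [0,0,0]
  ]
}}

```text
time: 44.7
ee_pos: [0.5236, -0.2615, 0.0122]
eef_rot: [0.866, 0.5, 0.001, 0.001]
ft_force: [-0.6, -0.4, -0.6]
width: 0.0656
grip_force: 30.0
```

```bash
python3 -c "
from h import *
log()"
```

```text
44.7 [ 0.5236 -0.2615  0.0122] [8.660e-01 5.001e-01 7.000e-04 6.000e-04] [-0.6 -0.4 -0.6] 0.0656 30.0 [ 0.71  0.48 -0.39  1.76  0.22  0.94 -0.3 ]
```

Call:
{"op": "play_rows", "data": {
  "claw": [0.9,0.9,0.9,0.9,0.9,0.9,0.9],
  "delta_pos": [
    [0,0,-0.1],
    [0,0,-0.2],
    [0,0,-0.2],
    [0,0,-0.2],
    [0,0,-0.2],
    [0,0,-0.1],
    [0,0,0]
  ],
  "delta_rot": [
    [0,0,0],
    [0,0,0],
    [0,0,0],
    [0,0,0],
    [0,0,0],
    [0,0,0],
    [0,0,0]
  ]
}}

```text
time: 45.4
ee_pos: [0.5249, -0.2613, 0.2154]
eef_rot: [0.866, 0.5, 0.002, 0.003]
ft_force: [0.2, -0.4, -2.2]
width: 0.066
grip_force: 30.0
```

```bash
cat > plan2.py <<'E'
from h import *
from ik import *
s=log();x=model();q0=np.array(s['joint_positions'])
def cont(q,p,rot):
    def f(z): t,rr=fk(z,x);return np.r_[(t-p)*5,(rr.inv()*rot).as_rotvec(),(z-q)*.003]
    z=least_squares(f,np.clip(q,L[:,0]+.005,L[:,1]-.005),bounds=(L[:,0],L[:,1]));return z.x,np.abs(z.fun[:6]).max()
p0=s['ee_pos']
for m in (45,60,75):
    q=q0;es=[]
    for t in range(0,-81,-8):
        q,e=cont(q,p0,shrot(m,t,0));es.append(round(e,3))
    for z in np.arange(p0[2],.119,-.02): q,e=cont(q,np.array([p0[0],p0[1],z]),shrot(m,-80,0))
    print(m,max(es),e.round(4),q.round(2), 'wrist',(np.array([p0[0],p0[1],.12])-.35*shrot(m,-80,0).apply([0,0,1])).round(3))
E
python3 plan2.py
```

```text
45.4 [ 0.5249 -0.2613  0.2154] [0.8658 0.5005 0.0024 0.0026] [ 0.2 -0.4 -2.2] 0.066 30.0 [ 0.74  0.28 -0.43  1.57  0.12  1.32 -0.23]
45 0.0 0.0 [ 1.37  0.78 -0.47  1.79 -1.07  1.33  0.86] wrist [ 0.281 -0.505  0.181]
60 0.0 0.0 [ 1.33  0.91 -0.53  1.55 -0.84  1.5   0.73] wrist [ 0.353 -0.56   0.181]
75 0.0 0.0 [ 1.23  1.04 -0.56  1.3  -0.67  1.71  0.65] wrist [ 0.436 -0.594  0.181]
```

Call:
{"op": "play_rows", "data": {
  "claw": [0.9,0.9,0.9,0.9,0.9,0.9,0.9,0.9],
  "delta_pos": [
    [0,0,0],
    [0,0,0],
    [0,0,0],
    [0,0,0],
    [0,0,0],
    [0,0,0],
    [0,0,0],
    [0,0,0]
  ],
  "delta_rot": [
    [0,0.035,0],
    [0,0.035,0],
    [0,0.035,0],
    [0,0.035,0],
    [0,0.035,0],
    [0,0.035,0],
    [0,0.035,0],
    [0,0.035,0]
  ]
}}

```text
time: 46.2
ee_pos: [0.5229, -0.2613, 0.2108]
eef_rot: [0.783, 0.452, 0.371, -0.214]
ft_force: [0.1, 0.5, -2.1]
width: 0.0657
grip_force: 30.0
```

Call:
{"op": "play_rows", "data": {
  "claw": [0.9,0.9,0.9,0.9,0.9,0.9,0.9],
  "delta_pos": [
    [0,0,0],
    [0,0,0],
    [0,0,0],
    [0,0,0],
    [0,0,0],
    [0,0,0],
    [0,0,0]
  ],
  "delta_rot": [
    [0,0.035,0],
    [0,0.035,0],
    [0,0.035,0],
    [0,0.035,0],
    [0,0.03,0],
    [0,0,0],
    [0,0,0]
  ]
}}

```text
time: 46.9
ee_pos: [0.5234, -0.2608, 0.2111]
eef_rot: [0.659, 0.38, 0.562, -0.325]
ft_force: [0.3, 0.4, -1.9]
width: 0.0656
grip_force: 30.0
```

```bash
cat >> h.py <<'E'
def tl(x,y,z,tilt,m):
    rot=R.from_euler('z',m,degrees=True)*R.from_euler('y',tilt,degrees=True)*R.from_euler('x',180,degrees=True)
    s=r.read_state();M=R.from_quat(s['eef_rot'])
    print('d',(M.inv().apply(np.array([x,y,z])-s['ee_pos'])/.2).round(3),'rot',((M.inv()*rot).as_rotvec()/np.pi).round(4),'axes x,z',M.as_matrix()[:,0].round(3),M.as_matrix()[:,2].round(3))
E
python3 -c "
from h import *
s=log();p=s['ee_pos'];tl(.52,-.26,.13,-82,60)"
```

```text
46.9 [ 0.5234 -0.2608  0.2111] [ 0.6585  0.3803  0.5622 -0.325 ] [ 0.3  0.4 -1.9] 0.0656 30.0 [ 1.34  0.8  -0.55  1.56 -0.89  1.56  0.65]
d [-0.401 -0.017  0.058] rot [-0.0002  0.0056 -0.0001] axes x,z [0.079 0.136 0.988] [ 0.493  0.856 -0.157]
```

Call:
{"op": "play_rows", "data": {
  "claw": [0.9,0.9,0.9,0.9,0.9,0.9,0.9],
  "delta_pos": [
    [0,0,0],
    [-0.12,0,0.01],
    [-0.15,0,0.013],
    [-0.1,0,0.009],
    [-0.04,0,0.003],
    [-0.015,0,0.001],
    [0,0,0]
  ],
  "delta_rot": [
    [0,0.022,0],
    [0,0,0],
    [0,0,0],
    [0,0,0],
    [0,0,0],
    [0,0,0],
    [0,0,0]
  ]
}}

```text
time: 47.6
ee_pos: [0.524, -0.2614, 0.1279]
eef_rot: [0.638, 0.37, 0.585, -0.337]
ft_force: [0.5, -0.3, -2.9]
width: 0.0658
grip_force: 30.0
```

```bash
python3 -c "
from h import *
s=log();p=s['ee_pos'];tl(p[0],p[1],.118,-85,60)"
```

```text
47.6 [ 0.524  -0.2614  0.1279] [ 0.638   0.3702  0.5852 -0.3369] [ 0.5 -0.3 -2.9] 0.0658 30.0 [ 1.32  0.98 -0.52  1.53 -0.87  1.54  0.77]
d [-0.049 -0.     0.004] rot [-0.0003  0.0003  0.0011] axes x,z [0.041 0.078 0.996] [ 0.497  0.863 -0.088]
```

Call:
{"op": "play_rows", "data": {
  "claw": [0.9,0.9,0.9,0.9],
  "delta_pos": [
    [-0.02,0,0.002],
    [-0.01,0,0.001],
    [-0.005,0,0],
    [0,0,0]
  ],
  "delta_rot": [
    [0,0,0],
    [0,0,0],
    [0,0,0],
    [0,0,0]
  ]
}}

```text
time: 48.0
ee_pos: [0.5235, -0.2614, 0.1199]
eef_rot: [0.638, 0.369, 0.585, -0.337]
ft_force: [0.7, -0.1, -2.4]
width: 0.0655
grip_force: 30.0
```

Call:
{"op": "play_rows", "data": {
  "claw": [0.9,0.9,0.9],
  "delta_pos": [
    [-0.006,0,0],
    [-0.006,0,0],
    [0,0,0]
  ],
  "delta_rot": [
    [0,0,0],
    [0,0,0],
    [0,0,0]
  ]
}}

```text
time: 48.3
ee_pos: [0.5235, -0.2616, 0.1179]
eef_rot: [0.638, 0.369, 0.586, -0.338]
ft_force: [-1.9, -0.9, 1.6]
width: 0.0657
grip_force: 30.0
```

Call:
{"op": "play_rows", "data": {
  "claw": [0.9,0.9,0.9],
  "delta_pos": [
    [0,0,0],
    [0,0,0],
    [0,0,0]
  ],
  "delta_rot": [
    [0,0,0],
    [0,0,0],
    [0,0,0]
  ],
  "squeeze": 3
}}

```text
time: 48.6
ee_pos: [0.5235, -0.2615, 0.1179]
eef_rot: [0.638, 0.369, 0.586, -0.338]
ft_force: [-0.8, -1.2, 2.8]
width: 0.0664
grip_force: 3.0
```

Call:
{"op": "play_rows", "data": {
  "claw": [0.15,0.1,0.05,0,0,0,0],
  "delta_pos": [
    [0,0,0],
    [0,0,0],
    [0,0,0],
    [0,0,0],
    [0,0,0],
    [0,0,0],
    [0,0,0]
  ],
  "delta_rot": [
    [0,0,0],
    [0,0,0],
    [0,0,0],
    [0,0,0],
    [0,0,0],
    [0,0,0],
    [0,0,0]
  ]
}}

```text
time: 49.3
ee_pos: [0.5234, -0.2616, 0.1175]
eef_rot: [0.638, 0.369, 0.585, -0.338]
ft_force: [-0.3, -0.4, -0.8]
width: 0.0868
grip_force: 0.0
```

Run:
```python
from h import *
s=log();p=s['ee_pos'];tl(p[0],p[1],.118,-85,60)
w=snap('wrist','w6.png')['pixels'];c=snap('scene','s6.png')['pixels']
a=cv2.resize(c[40:240,60:260,::-1],(400,400),interpolation=cv2.INTER_CUBIC);b=cv2.resize(w[:,64:448,::-1],(400,400))
cv2.imwrite('pics/v4.png',np.hstack([a,b]))
```

```text
49.3 [ 0.5234 -0.2616  0.1175] [ 0.6379  0.3694  0.5854 -0.3375] [-0.3 -0.4 -0.8] 0.0868 0.0 [ 1.32  0.99 -0.51  1.52 -0.86  1.53  0.78]
d [ 0.003  0.    -0.   ] rot [-0.0002 -0.0001  0.0006] axes x,z [0.042 0.076 0.996] [ 0.498  0.863 -0.087]
```

View pics/v4.png

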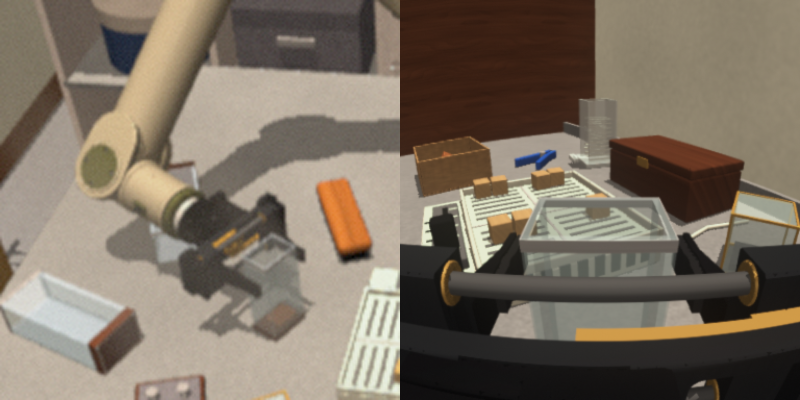

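The scene view shows the shaker standing upright on its foot at (275,300), mouth up and free of the opened fingers. The wrist view confirms a level rim. Now I back the hand off and up.

Call:
{"op": "play_rows", "data": {
  "claw": [0,0,0,0,0,0,0],
  "delta_pos": [
    [0,0,-0.04],
    [0,0,-0.08],
    [0,0,-0.1],
    [0,0,-0.1],
    [0,0,-0.08],
    [0,0,-0.03],
    [0,0,0]
  ],
  "delta_rot": [
    [0,0,0],
    [0,0,0],
    [0,0,0],
    [0,0,0],
    [0,0,0],
    [0,0,0],
    [0,0,0]
  ]
}}

```text
time: 50.1
ee_pos: [0.4802, -0.3369, 0.1248]
eef_rot: [0.638, 0.369, 0.585, -0.337]
ft_force: [0.2, -0.0, 0.1]
width: 0.0871
grip_force: 0.0
```

Run:
```python
from h import *
s=log();p=s['ee_pos'];tl(p[0],p[1],p[2]+.2,-85,60)
```

```text
50.1 [ 0.4802 -0.3369  0.1248] [ 0.6384  0.369   0.5855 -0.3369] [ 0.2 -0.   0.1] 0.0871 0.0 [ 1.38  1.03 -0.47  1.39 -0.82  1.68  0.74]
d [ 0.996  0.002 -0.087] rot [0.0003 0.0001 0.0006] axes x,z [0.042 0.077 0.996] [ 0.499  0.862 -0.087]
```

Call:
{"op": "play_rows", "data": {
  "claw": [0,0,0,0,0,0,0,0],
  "delta_pos": [
    [0.1,0,-0.02],
    [0.18,0,-0.016],
    [0.2,0,-0.018],
    [0.2,0,-0.018],
    [0.18,0,-0.016],
    [0.1,0,0],
    [0,0,0],
    [0,0,0]
  ],
  "delta_rot": [
    [0,0,0],
    [0,0,0],
    [0,0,0],
    [0,0,0],
    [0,0,0],
    [0,-0.02,0],
    [0,-0.035,0],
    [0,-0.035,0]
  ]
}}

```text
time: 50.9
ee_pos: [0.48, -0.3354, 0.3196]
eef_rot: [0.715, 0.415, 0.488, -0.281]
ft_force: [0.8, -0.5, 0.7]
width: 0.087
grip_force: 0.0
```

Call:
{"op": "play_rows", "data": {
  "claw": [0,0,0,0,0,0,0,0],
  "delta_pos": [
    [0,0,0],
    [0,0,0],
    [0,0,0],
    [0,0,0],
    [0,0,0],
    [0,0,0],
    [0,0,0],
    [0,0,0]
  ],
  "delta_rot": [
    [0,-0.04,0],
    [0,-0.04,0],
    [0,-0.04,0],
    [0,-0.04,0],
    [0,-0.04,0],
    [0,-0.04,0],
    [0,-0.04,0],
    [0,-0.04,0]
  ]
}}

```text
time: 51.7
ee_pos: [0.4803, -0.3348, 0.3199]
eef_rot: [0.862, 0.499, 0.084, -0.046]
ft_force: [-0.2, 0.1, -0.4]
width: 0.087
grip_force: 0.0
```

Run:
```python
from h import *
s=log();to(.435,-.081,.2,-1.5)
```

```text
51.7 [ 0.4803 -0.3348  0.3199] [ 0.8615  0.4987  0.0836 -0.0456] [-0.2  0.1 -0.4] 0.087 0.0 [ 0.99  0.26 -0.43  1.38 -0.08  1.53  0.05]
delta units [ 0.857 -0.832  0.772] yaw 60.15
rot units [-0.0313 -0.0555  0.3413]
```

Call:
{"op": "play_rows", "data": {
  "claw": [0,0,0,0,0,0,0,0],
  "delta_pos": [
    [0,0,0],
    [0,0,0],
    [0,0,0],
    [0,0,0],
    [0,0,0],
    [0,0,0],
    [0,0,0],
    [0,0,0]
  ],
  "delta_rot": [
    [0,-0.03,0],
    [0,-0.031,0],
    [0,0,0.04],
    [0,0,0.04],
    [0,0,0.04],
    [0,0,0.04],
    [0,0,0.04],
    [0,0,0.04]
  ]
}}

```text
time: 52.5
ee_pos: [0.4801, -0.3344, 0.3188]
eef_rot: [0.989, 0.145, 0.002, -0.001]
ft_force: [0.7, -0.3, -0.6]
width: 0.0868
grip_force: 0.0
```

Call:
{"op": "play_rows", "data": {
  "claw": [0,0,0,0],
  "delta_pos": [
    [0,0,0],
    [0,0,0],
    [0,0,0],
    [0,0,0]
  ],
  "delta_rot": [
    [0,0,0.04],
    [0,0,0.04],
    [0,0,0.022],
    [0,0,0]
  ]
}}

```text
time: 52.9
ee_pos: [0.4801, -0.3346, 0.3187]
eef_rot: [1.0, -0.013, 0.002, -0.001]
ft_force: [-0.1, -0.4, 0.5]
width: 0.0869
grip_force: 0.0
```

Run:
```python
from h import *
s=log();to(.4365,-.081,.2,-1.5)
```

```text
52.9 [ 0.4801 -0.3346  0.3187] [ 0.9999 -0.013   0.0023 -0.0014] [-0.1 -0.4  0.5] 0.0869 0.0 [ 0.8   0.23 -0.32  1.4   0.07  1.52 -1.12]
delta units [-0.254 -1.26   0.596] yaw -1.49
rot units [-0.0009 -0.0014  0.0001]
```

Call:
{"op": "play_rows", "data": {
  "claw": [0,0,0,0,0,0,0,0],
  "delta_pos": [
    [-0.032,-0.1,0],
    [-0.032,-0.19,0],
    [-0.04,-0.2,0],
    [-0.04,-0.2,0],
    [-0.04,-0.2,0],
    [-0.04,-0.2,0],
    [-0.03,-0.17,0],
    [0,0,0]
  ],
  "delta_rot": [
    [0,0,0],
    [0,0,0],
    [0,0,0],
    [0,0,0],
    [0,0,0],
    [0,0,0],
    [0,0,0],
    [-0.0009,-0.0014,0]
  ]
}}

```text
time: 53.7
ee_pos: [0.4352, -0.0775, 0.3194]
eef_rot: [1.0, -0.008, 0.0, 0.001]
ft_force: [-0.3, -1.0, -0.7]
width: 0.087
grip_force: 0.0
```

Call:
{"op": "play_rows", "data": {
  "claw": [0,0,0,0,0,0,0,0],
  "delta_pos": [
    [0,0,0.1],
    [0,0,0.2],
    [0,0,0.2],
    [0,0,0.2],
    [0,0,0.15],
    [0,0,0.05],
    [0,0,0],
    [0,0,0]
  ],
  "delta_rot": [
    [0,0,0],
    [0,0,0],
    [0,0,0],
    [0,0,0],
    [0,0,0],
    [0,0,0],
    [0,0,0],
    [0,0,0]
  ]
}}

```text
time: 54.5
ee_pos: [0.4365, -0.0832, 0.1399]
eef_rot: [1.0, -0.013, 0.001, 0.0]
ft_force: [0.1, 0.2, -0.3]
width: 0.0871
grip_force: 0.0
```

Run:
```python
from h import *
s=log();to(.4365,-.081,.052,-1.5)
```

```text
54.5 [ 0.4365 -0.0832  0.1399] [ 9.999e-01 -1.280e-02  5.000e-04  3.000e-04] [ 0.1  0.2 -0.3] 0.0871 0.0 [ 0.62  0.03 -0.54  2.    0.02  1.12 -1.52]
delta units [-0.001 -0.011  0.439] yaw -1.47
rot units [ 0.0002 -0.0003  0.0002]
```

Call:
{"op": "play_rows", "data": {
  "claw": [0,0,0,0,0.9,0.9,0.9,0.9],
  "delta_pos": [
    [0,-0.011,0.15],
    [0,0,0.2],
    [0,0,0.089],
    [0,0,0],
    [0,0,0],
    [0,0,0],
    [0,0,0],
    [0,0,0]
  ],
  "delta_rot": [
    [0,0,0],
    [0,0,0],
    [0,0,0],
    [0,0,0],
    [0,0,0],
    [0,0,0],
    [0,0,0],
    [0,0,0]
  ],
  "squeeze": 10
}}

```text
time: 55.3
ee_pos: [0.4363, -0.0811, 0.0514]
eef_rot: [1.0, -0.013, 0.0, 0.0]
ft_force: [-0.0, 0.1, -0.5]
width: 0.0627
grip_force: 0.0
```

Call:
{"op": "play_rows", "data": {
  "claw": [0.9,0.9,0.9,0.9,0.9,0.9,0.9,0.9],
  "delta_pos": [
    [0,0,0],
    [0,0,0],
    [0,0,0],
    [0,0,0],
    [0,0,0],
    [0,0,0],
    [0,0,0],
    [0,0,0]
  ],
  "delta_rot": [
    [0,0,0],
    [0,0,0],
    [0,0,0],
    [0,0,0],
    [0,0,0],
    [0,0,0],
    [0,0,0],
    [0,0,0]
  ]
}}

```text
time: 56.1
ee_pos: [0.4356, -0.0791, 0.0505]
eef_rot: [1.0, -0.013, -0.001, -0.001]
ft_force: [-0.6, 7.6, 1.5]
width: 0.0203
grip_force: 10.0
```

Run:
```python
from h import *
s=log()
```

```text
56.1 [ 0.4356 -0.0791  0.0505] [ 9.999e-01 -1.260e-02 -6.000e-04 -1.000e-03] [-0.6  7.6  1.5] 0.0203 10.0 [ 0.59  0.16 -0.54  2.09  0.1   0.92 -1.6 ]
```

Call:
{"op": "play_rows", "data": {
  "claw": [0.9,0.9,0.9,0.9,0.9,0.9],
  "delta_pos": [
    [0,-0.08,0],
    [0,-0.1,0],
    [0,-0.08,0],
    [0,-0.04,0],
    [0,0,0],
    [0,0,0]
  ],
  "delta_rot": [
    [0,0,0],
    [0,0,0],
    [0,0,0],
    [0,0,0],
    [0,0,0],
    [0,0,0]
  ]
}}

```text
time: 56.7
ee_pos: [0.4376, -0.0211, 0.0505]
eef_rot: [1.0, -0.013, -0.0, -0.0]
ft_force: [4.3, 1.6, -4.8]
width: 0.0197
grip_force: 10.0
```

Run:
```python
from h import *
s=log();to(s['ee_pos'][0],-.0194,.0505,-1.5)
```

```text
56.7 [ 0.4376 -0.0211  0.0505] [ 9.999e-01 -1.320e-02 -0.000e+00 -2.000e-04] [ 4.3  1.6 -4.8] 0.0197 10.0 [ 0.51  0.16 -0.59  2.1   0.11  0.92 -1.74]
delta units [-0.    -0.008  0.   ] yaw -1.51
rot units [-0.0001  0.     -0.0001]
```

Call:
{"op": "play_rows", "data": {
  "claw": [0.9,0.9,0,0,0,0],
  "delta_pos": [
    [0,-0.007,0],
    [0,0,0],
    [0,0,0],
    [0,0,0],
    [0,0,0],
    [0,0,0]
  ],
  "delta_rot": [
    [0,0,0],
    [0,0,0],
    [0,0,0],
    [0,0,0],
    [0,0,0],
    [0,0,0]
  ]
}}

```text
time: 57.3
ee_pos: [0.437, -0.0197, 0.0505]
eef_rot: [1.0, -0.013, -0.001, 0.0]
ft_force: [-0.7, -0.4, 0.3]
width: 0.0442
grip_force: 0.0
```

Call:
{"op": "play_rows", "data": {
  "claw": [0,0,0,0,0,0,0,0],
  "delta_pos": [
    [0,0,-0.1],
    [0,0,-0.2],
    [0,0,-0.2],
    [0,0,-0.2],
    [0,0,-0.2],
    [0,0,-0.1],
    [0,0,0],
    [0,0,0]
  ],
  "delta_rot": [
    [0,0,0],
    [0,0,0],
    [0,0,0],
    [0,0,0],
    [0,0,0],
    [0,0,0],
    [0,0,0],
    [0,0,0]
  ]
}}

```text
time: 58.1
ee_pos: [0.4372, -0.0196, 0.2501]
eef_rot: [1.0, -0.013, -0.0, 0.0]
ft_force: [-0.5, -0.0, -0.0]
width: 0.0864
grip_force: 0.0
```

Call:
{"op": "play_rows", "data": {
  "claw": [0,0,0,0,0,0,0,0],
  "delta_pos": [
    [0,-0.2,0],
    [0,-0.2,0],
    [0,-0.2,0],
    [0,-0.2,0],
    [0,-0.2,0],
    [0,-0.2,0],
    [0,-0.2,0],
    [0,0,0]
  ],
  "delta_rot": [
    [0,0,0],
    [0,0,0],
    [0,0,0],
    [0,0,0],
    [0,0,0],
    [0,0,0],
    [0,0,0],
    [0,0,0]
  ]
}}

```text
time: 58.9
ee_pos: [0.4424, 0.2655, 0.2489]
eef_rot: [1.0, -0.009, -0.002, -0.001]
ft_force: [0.7, -0.3, -0.1]
width: 0.0871
grip_force: 0.0
```

Run:
```python
from h import *
import pickle
cal=pickle.load(open('cal.pkl','rb'))
log();snap('top','t9.png');snap('scene','s9.png')
c=cal['top'];K=c['camera_matrix'];T=c['cam_to_world']
F=R.from_euler('z',FY,degrees=True)
def proj(p,c):
    q=np.linalg.inv(c['cam_to_world'])@np.r_[p,1];k=c['camera_matrix'];return k[0,0]*q[0]/-q[2]+k[0,2],-k[1,1]*q[1]/-q[2]+k[1,2]
# darkness profile along ledge at grip-top height, both images
for f,cam,h in (('top0.png','top',.08),('t9.png','top',.08),('scene0.png','scene',.065),('s1.png','scene',.065),('s9.png','scene',.065)):
    g=cv2.imread('pics/'+f,0).astype(np.float32);ys=np.arange(-.1,.1,.002)
    v=[]
    for y in ys:
        w=[proj(FO+F.apply([x,y,h]),cal[cam]) for x in (-.138,-.133,-.128)]
        v.append(np.mean([cv2.getRectSubPix(g,(1,1),(float(a),float(b)))[0,0] for a,b in w]))
    v=np.array(v);d=ys[v<50];print(f,v.min().round(),d.min() if len(d) else None,d.max() if len(d) else None, d.mean() if len(d) else None)
a=cv2.imread('pics/t9.png');hsv=cv2.cvtColor(a,cv2.COLOR_BGR2HSV)
# blocks: golden tan inside tray
m=cv2.inRange(hsv,(12,110,120),(28,255,255));n,l,s,ce=cv2.connectedComponentsWithStats(m)
Fi=R.from_euler('z',-FY,degrees=True)
for i in range(1,n):
    if s[i,4]>8:
        p=Fi.apply(px(c,*ce[i],.061)-FO)
        if abs(p[0])<.13 and abs(p[1])<.15: print(s[i,4],p.round(3))
```

```text
58.9 [0.4424 0.2655 0.2489] [ 1.     -0.0094 -0.0021 -0.0012] [ 0.7 -0.3 -0.1] 0.0871 0.0 [ 0.2   0.17 -0.91  1.67  0.13  1.37 -2.32]
top0.png 39.0 0.05200000000000013 0.07000000000000015 0.061000000000000144
t9.png 48.0 -0.005999999999999922 0.00800000000000009 -0.000666666666666584
scene0.png 16.0 0.058000000000000135 0.07000000000000015 0.06400000000000015
s1.png 15.0 -0.06399999999999997 -0.04599999999999996 -0.05499999999999996
s9.png 22.0 -0.00399999999999992 0.010000000000000092 0.003000000000000086
51 [ 0.067 -0.037  0.061]
58 [0.063 0.109 0.061]
54 [0.035 0.103 0.061]
56 [-0.036  0.113  0.061]
55 [-0.035 -0.042  0.061]
63 [-0.065  0.113  0.061]
61 [-0.064 -0.043  0.061]
```

```bash
python3 -c "
from h import *
print(r.close_job())"
```

```text
the job is handed in; nothing more can be done
None
```

I handed the job in after about 59 s of robot time. The fan went off first and is back within about 2 mm of its middle bar. The three spent bars are in the carton, and all seven cedar blocks lie in a single layer with some in each quarter. The empty shaker stood upright, mouth up, when I let go of it; I didn't look at it again after backing away.

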